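# Lock the second spring nut into the pottery wheel's rail

### The job

The little pottery wheel's channel rail still lacks one spring nut. Lower the loose one into the slot at the index clip with its wing along the rail, press it down against its spring, twist it a quarter turn, and let it rise so that its grooves catch both lips; then give it a firm but gentle upward tug (about 1 kg, well short of 2.5 kg) to prove that it holds, and let go, leaving it locked like the fitted one. Do not ram it against the rail, do not touch the wheel with its unfired pot, and leave the other things on the table where they are.

Things in the scene. Friction and masses are not known exactly. Their poses are not given: they have to be found in the camera images.
- nut: The loose spring nut, standing upright, about 75 g. Origin: centre of the underside of its steel bar; z up, x along bar and wing. Bar 38 (x) by 12 (y), 6 thick; central block 18.4 by 18, 10 high; at each end a ridge 3.2 thick up to z = 10. So two grooves run along y on top, |x| = 9.2 to 15.8, 4 deep. It stands in one of three places in front of the rail, at any yaw.
- nut_wing (a point): Centre of the nut's black plastic wing, 47 mm above the nut's origin. The wing is 30 (nut x) by 12 (nut y) mm, from 30 to 64 mm above the origin, on a round stem of 10 mm diameter; grip it across its 12 mm. Same axes as the nut.
- nut_spring (a joint): Compression of the coil spring under the nut's bar, in m: 0 free, 0.013 solid. It ends in an 18 mm square foot, underside 30 mm below the nut's origin when free. It takes 2 N to start and 0.5 N per mm more, 8.5 N when solid.
- rail: Fixed steel strut channel, 50 wide (x), 400 long (y), 42 high, yaw varies. Origin: centre of its underside, on the table; y along the channel. Its inner floor is at z = 3; inside width 44; a slot 22 wide runs all along the middle of its top (x = -11 to 11).
- lips: The rail's two lips, one each side of the slot; frame of the rail. Roof z = 39 to 42; along the slot an edge 3 thick (|x| = 11 to 14) turned down to z = 34, which the nut's grooves catch from below. Locked: nut origin at rail z = 28, nut x along rail x (either way), spring lifting with 4.5 N. To turn, the nut's origin must be below z = 24; spring solid at z = 20.
- clip: Fixed dark steel index clip hugging the rail's outer sides: two flat tabs 18 x 30 mm sticking out beside the rail at height 36 to 40 mm, one on each side, marking where the nut goes. Origin: on the rail's middle line, at table height; its axes are parallel to the rail's. It is 125 mm from the rail's middle, at one end or the other; the fitted nut is at the other end.
- fitted_nut: A nut of the same kind already locked in the rail, its wing across the rail; fixed. Origin on the rail's middle line at table height.
- wheel: The pottery wheel, fixed over the rail's middle: white box 110 (x) by 90 (y) mm reaching from the table to 114 mm, on it a turntable and a small clay pot, top at 200 mm. Same frame as the rail. Not to be touched.
- stud: Bystander, of the wrong kind for the rail: flat round steel foot of 40 mm diameter, thin stem, round black knob of 32 mm diameter, 64 mm high, standing. Origin: centre of its underside. Leave alone.
- bowl: Bystander: small open terracotta bowl, 60 mm across, 35 mm high. Origin: centre of its underside. Leave alone.
- stick: Bystander: flat wooden modelling stick, 150 x 9 x 6 mm, lying. Leave alone.
- wrench: Bystander: steel wrench lying on the table. Leave alone.
- screwdriver: Bystander: screwdriver lying on the table. Leave alone.
- rib: Bystander: flat wooden shaping rib, 100 x 50 x 6 mm. Leave alone.
- binder: Bystander: black binder clip with wire handles, about 60 x 50 x 16 mm. Leave alone.
Mind the look-alikes: they are no part of the job. Leave any yellow look-alike of the nut alone. Leave any turquoise look-alike of the clip alone.

How it is judged:
By the outcome, as a careful person would: the job done as asked, in the order asked, and still so for the second after the job is handed in, with the robot touching nothing.
It also fails if it takes over 64 s, if anything falls off the work surface, if the arm or the gripper's body presses on something with over 40 N, if the wrist force passes 120 N, or if a joint passes its speed limit or range.

### The arm

A 7-joint arm with a two-finger parallel gripper is mounted at the origin on the work surface. World frame = base frame: x ahead of the robot, y to its left, z up, the work surface at z = 0. Lengths are in m, angles in rad, forces in N, time in s.
With the tool pointing down it reaches from about 0.35 to 0.9 m from the base axis. Payload 8.1 kg.
Tool frame: the origin (TCP) lies at the very end of the fingers, on their centre line; the grasp point (between the pads) lies 19 mm behind it; z points along the fingers, y is the direction in which the jaws open and shut (so a half turn about z gives the same grasp; the last joint's range is limited). The gripper opens to 92 mm and grips with 3 to 60 N. Pads are 19 mm wide; open, the fingers measure 130 mm over their backs; the gripper's body (75 mm by 190 mm) begins 47 mm behind the grasp point.
Start: joints at [1.171, 0.434, 0.025, 1.573, -0.012, 1.134, -0.075], TCP at [0.183, -0.598, 0.227] pointing down, gripper open.
Joint ranges: [-2.62, 2.62], [-0.44, 2.09], [-1.27, 1.32], [0.08, 2.57], [-1.32, 4.46], [0.12, 2], [-2.74, 2.74]. Speed limits (rad/s): [2.22, 2.22, 3.01, 3.01, 3.14, 3.14, 3.14].

### API

Orientations are given as a rotation vector (axis times angle).
In Python, from cell import observe, get_image, sign_off gives the robot as it stands.
- The arm moves only by the tool arm_command, never from a script. Its argument "deltas" is a list of rows, each an object with "xyz": the shift along the tool's x, y, z in cm, a list of three; "turn": the turn about the tool's z in degrees; "jaw": the closure in counts, from 0 (fully open) to 255 (shut). A call has 1 to 5 rows; each row is the pose to reach, as a shift and turn from the pose measured when the call began, along the tool's axes at that moment; what a row does not reach only later rows make up. A row lasts 1/12 s, in which the tool goes at most 41.7 mm and 7.16 degrees, less where a joint would pass 70% of its speed; a pose out of reach is approached as far as the arm can. A call with a gripper value outside its range is refused whole. The fingers move at their own pace and stop on an object; "force" is the grip in N (left out, the last holds). Time passes only in rows, so rows that repeat a pose let the fingers close. It gives the time, the measured TCP pose, the force and the opening at its end, in the units of the state.
- observe(): the state, without advancing time (a new reading comes with each control period).
- get_image(name): name is "scene" or "top" or "wrist"; returns a dict with "frame" (480x640x3 uint8, red, green, blue), "depth" (480x640 float32, m along the optical axis (not along the pixel's ray), 0 where there is no reading), "camera_matrix" (3x3 intrinsics, pixels), "cam_to_world" (4x4, takes a point from camera to world coordinates). Camera axes: x right, y up, looking along -z (the intrinsics and any distortion apply to the point x, -y, -z); pixel columns grow to the right and rows downward; lengths in m; the calibration is good to about 2 mm. A picture is of the moment at which its call begins.
- sign_off(): hands the job in, once; it reports no verdict.
The state is a dict: "clock": time; "joints": joint angles; "dq": joint speeds; "joint_efforts": joint torques, N m; "position": TCP position; "ee_rot": TCP orientation; "force": force on the tool from outside, world axes, zero at the start; "ft_torque": the same for the moment, N m; "width": opening from 0.0 (shut) to 1.0 (fully open).
Only numpy, scipy, OpenCV 4.12 (cv2) and the standard library are available. Lean on these libraries where they do the work, as an engineer would, in place of code of your own. Each camera call takes 0.05 s, during which the arm holds its last target.

## Working session

There is one attempt and no reset: what is moved stays moved. The work goes in short steps, Python scripts to look and compute and a tool call to move; the robot and the scene stay as the last step left them, time stands still between calls to the robot, and variables do not carry over. Pictures are saved under pics/ and viewed, and the job is handed in when it is done.

Besides the shell and the picture viewer there is one more tool, called after "Call:" as name(argument=value, ...) on one line, values as JSON. arm_command: Moves the arm, as the interface text tells. Its arguments: {"type":"object","properties":{"deltas":{"type":"array","items":{"type":"object","properties":{"xyz":{"type":"array","items":{"type":"number"}},"turn":{"type":"number"},"jaw":{"type":"number"}}}},"force":{"type":"number"}},"required":["deltas"]}

```bash
mkdir -p pics; ls; cat > h.py <<'E'
import numpy as np, cv2
from cell import observe, get_image, sign_off
def snap(n):
    d=get_image(n); np.savez(''+n+'.npz',**{k:np.asarray(v) for k,v in d.items()}); return d
def load(n): return dict(np.load(''+n+'.npz'))
def save(f,p): cv2.imwrite('pics/'+p,cv2.cvtColor(np.ascontiguousarray(f),cv2.COLOR_RGB2BGR))
def cloud(d):
    K=d['camera_matrix'];T=d['cam_to_world'];z=d['depth'].astype(float)
    v,u=np.mgrid[0:z.shape[0],0:z.shape[1]]
    x=(u-K[0,2])/K[0,0]*z; y=(v-K[1,2])/K[1,1]*z
    P=np.stack([x,-y,-z],-1)@T[:3,:3].T+T[:3,3]; P[z<=0]=np.nan; return P
def ray(d,u,v,h):
    K=d['camera_matrix'];T=d['cam_to_world']
    r=T[:3,:3]@np.array([(u-K[0,2])/K[0,0],-(v-K[1,2])/K[1,1],-1]); o=T[:3,3]
    return o+r*(h-o[2])/r[2]
E
python3 - <<'E'
from h import *
print(observe())
for n in ['scene','top','wrist']:
    d=snap(n); save(d['frame'],n+'0.png'); print(n,d['camera_matrix'],d['cam_to_world'],[k for k in d])
E
```

```text
pics
{'clock': 0.0, 'joints': array([ 1.17143001,  0.43518315,  0.02497876,  1.57405962, -0.01162133,
        1.1339834 , -0.07509501]), 'dq': array([-2.76519731e-05, -1.44353075e-03,  9.20091684e-04, -3.75568080e-04,
        5.69272349e-05, -7.04754146e-04, -1.25530269e-03]), 'joint_efforts': array([-1.32216741e-03, -6.67876625e+01,  9.85247120e-01, -3.14469767e+01,
       -6.02540793e-02,  4.23989247e-02,  1.37798843e-04]), 'position': array([ 0.18257735, -0.59723031,  0.22598426]), 'ee_rot': array([-3.10565533e+00, -4.64114150e-01,  5.28169876e-04]), 'force': array([-0.47407076, -0.58116752, -0.34380516]), 'ft_torque': array([ 0.01622602,  0.05186637, -0.00482271]), 'width': 0.9973814330195906}
scene [[623.54084761   0.         313.20518637]
 [  0.         623.54084761 242.9527113 ]
 [  0.           0.           1.        ]] [[-0.14594436 -0.63282932  0.76041259  1.45658482]
 [ 0.98905523 -0.07649098  0.12617005  0.16949714]
 [-0.0216794   0.77050385  0.63706657  0.86634364]
 [ 0.          0.          0.          1.        ]] ['frame', 'depth', 'camera_matrix', 'cam_to_world']
top [[555.51401289   0.         312.0188133 ]
 [  0.         555.51401289 245.31427707]
 [  0.           0.           1.        ]] [[ 0.0057547   0.98232082 -0.18711678  0.34228823]
 [-0.99996333  0.00683965  0.00515315  0.01755472]
 [ 0.00634186  0.18708026  0.98232416  1.17226004]
 [ 0.          0.          0.          1.        ]] ['frame', 'depth', 'camera_matrix', 'cam_to_world']
wrist [[418.17628001   0.         314.70393519]
 [  0.         418.17628001 240.20007109]
 [  0.           0.           1.        ]] [[ 2.92810976e-01  9.21753293e-01  2.54229423e-01  2.52625714e-01]
 [-9.56170145e-01  2.82444184e-01  7.72265332e-02 -5.75840110e-01]
 [-6.21810683e-04 -2.65699361e-01  9.64055736e-01  3.83619610e-01]
 [ 0.00000000e+00  0.00000000e+00  0.00000000e+00  1.00000000e+00]] ['frame', 'depth', 'camera_matrix', 'cam_to_world']
```

View pics/scene0.png

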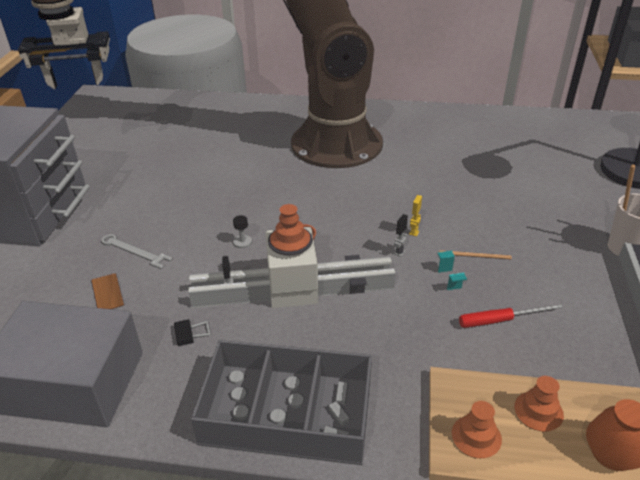

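View pics/top0.png

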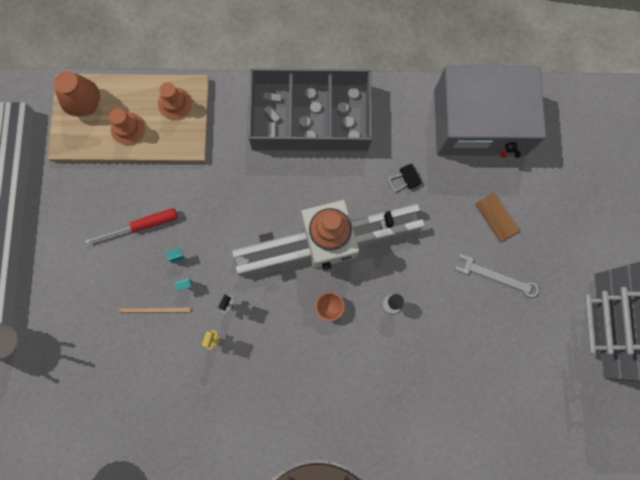

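The top view shows three upright candidates: a black-winged nut at (225,302), a yellow one at (210,340) and a round-knobbed stud at (394,302). The black wing with a steel bar fits the description. The rail's dark clip is near (267,238), the turquoise look-alikes are at (175,255) and (183,285), and the fitted nut is at (388,220). I'll check this in an enlarged crop.

```bash
python3 - <<'E'
from h import *
t=load('top');s=load('scene')
a=cv2.resize(t['frame'][190:370,190:440],None,fx=3.2,fy=3.2,interpolation=cv2.INTER_CUBIC)
save(a,'topcrop.png')
a=cv2.resize(s['frame'][180:320,180:430],None,fx=3.2,fy=3.2,interpolation=cv2.INTER_CUBIC)
save(a,'scenecrop.png')
for n,pts in [('top',[(225,302),(210,340),(267,238),(388,219),(394,302),(330,225),(240,252),(240,268),(418,208),(422,226)]),('scene',[(402,222),(357,260),(357,285),(417,202)])]:
    P=cloud(load(n))
    for u,v in pts: print(n,u,v,P[v,u].round(4))
E
```

```text
top 225 302 [0.435  0.1801 0.0916]
top 210 340 [0.3622 0.2068 0.0889]
top 267 238 [0.5727 0.1053 0.0405]
top 388 219 [ 0.6018 -0.1392  0.0958]
top 394 302 [ 0.4391 -0.1518  0.0681]
top 330 225 [ 0.5644 -0.0195  0.2017]
top 240 252 [0.5426 0.1603 0.0417]
top 240 268 [0.5094 0.1595 0.0402]
top 418 208 [ 0.6395 -0.211   0.0397]
top 422 226 [ 0.6002 -0.2177  0.042 ]
scene 402 222 [0.4458 0.1847 0.0926]
scene 357 260 [0.5173 0.1014 0.0439]
scene 357 285 [0.5704 0.1067 0.0257]
scene 417 202 [0.3743 0.2133 0.0935]
```

View pics/topcrop.png

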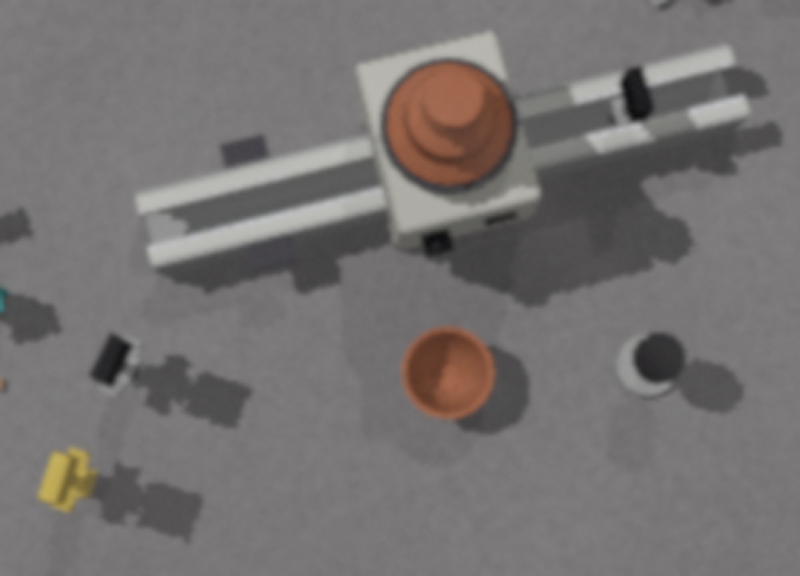

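View pics/scenecrop.png

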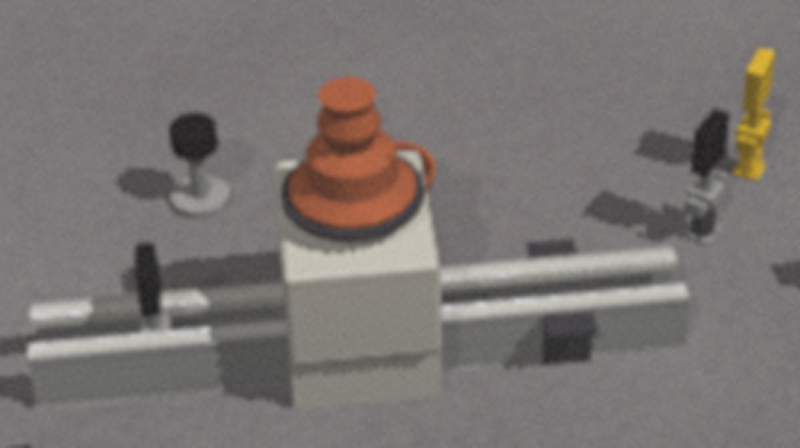

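The crops confirm it: the black-winged steel nut is at top (225,302). The yellow one behind it and the round stud are look-alikes. The real clip's dark tabs straddle the rail's left end. Next I'll measure rail, clip and wing.

```bash
python3 - <<'E'
from h import *
t=load('top');s=load('scene');Pt=cloud(t);Ps=cloud(s)
f=t['frame'].astype(int);mx=f.max(-1);
# rail roof points by height
P=np.concatenate([Pt.reshape(-1,3),Ps.reshape(-1,3)])
# rough rail from corner pixels
c=[ray(t,190+x/3.2,190+y/3.2,.042)[:2] for x,y in [(137,195),(152,264),(733,46),(750,118)]]
c=np.array(c);print(c.round(4), 'len',np.linalg.norm(c[2]-c[0]),np.linalg.norm(c[3]-c[1]),'wid',np.linalg.norm(c[0]-c[1]),np.linalg.norm(c[2]-c[3]))
m=c.mean(0);print('centre',m)
yd=(c[0]-c[2]+c[1]-c[3]);yd/=np.linalg.norm(yd);print('y ang',np.degrees(np.arctan2(yd[1],yd[0])))
# refine using bright mask roof depth points
for nm,d,PP in [('top',t,Pt),('scene',s,Ps)]:
    q=PP[...,:2]-m; l=q@yd; w=q@np.array([yd[1],-yd[0]])
    k=(abs(PP[...,2]-.042)<.005)&(abs(w)<.035)&(abs(l)>.065)&(abs(l)<.18)
    print(nm,k.sum(),'z',np.nanmedian(PP[...,2][k]))
    for sg in(1,-1):
        for a,b in [(-.035,-.008),(.008,.035)]:
            kk=k&(l*sg>0)&(w>a)&(w<b)&(d['frame'].max(-1)>110)
            A=np.polyfit(l[kk],w[kk],1);print(' side',sg,a,'n',kk.sum(),'slope deg',np.degrees(A[0]).round(2),'w at 0',A[1].round(4),'range',np.percentile(w[kk],[3,97]).round(4),'lrange',l[kk].min(),l[kk].max())
# clip tabs: dark
    kk=(d['frame'].max(-1)<85)&(abs(PP[...,2]-.040)<.006)&(abs(l)>.09)&(abs(l)<.16)&(abs(w)<.06)&(abs(w)>.026)
    for sg in (1,-1):
        z=kk&(w*sg>0)
        if z.sum(): print(' tab',sg,z.sum(),l[z].mean().round(4),l[z].min().round(4),l[z].max().round(4),w[z].min().round(4),w[z].max().round(4))
# wing
for nm,d,PP,b in [('top',t,Pt,(285,320,205,245)),('scene',s,Ps,(205,250,385,415))]:
    r=np.zeros((480,640),bool);r[b[0]:b[1],b[2]:b[3]]=1
    F=d['frame'].astype(int)
    k=r&(PP[...,2]>.058)&(F.max(-1)<90)
    v,u=np.nonzero(k); q=PP[k]
    print(nm,k.sum(),'px',u.mean(),v.mean(),'z',np.percentile(q[:,2],[5,95]),q.mean(0).round(4))
    k2=(q[:,2]>.085);q2=q[k2,:2].astype(np.float32)
    (cx,cy),(w_,h_),an=cv2.minAreaRect(q2);print(k2.sum(),cx,cy,w_,h_,an)
    uu=np.c_[u,v][k2].astype(np.float32);print(cv2.minAreaRect(uu))
E
```

```text
[[ 0.5446  0.1751]
 [ 0.4998  0.1641]
 [ 0.6468 -0.213 ]
 [ 0.5984 -0.2227]] len 0.4013921687700345 0.39911503821583894 wid 0.04618660876080907 0.04936352836139108
centre [ 0.57240123 -0.02411019]
y ang 104.52739766369083
top 1588 z 0.04145407137140256
 side 1 -0.035 n 365 slope deg -0.18 w at 0 -0.0169 range [-0.0239 -0.0106] lrange 0.06525193088360047 0.17987800228551995
 side 1 0.008 n 400 slope deg -0.45 w at 0 0.0196 range [0.0116 0.0265] lrange 0.06514831232328565 0.17983003714642085
 side -1 -0.035 n 320 slope deg 0.15 w at 0 -0.015 range [-0.0223 -0.0094] lrange -0.17990858560263262 -0.06504164526959952
 side -1 0.008 n 308 slope deg -0.1 w at 0 0.0196 range [0.0131 0.0266] lrange -0.17927119965640756 -0.06505725288613413
 tab 1 74 0.1263 0.1136 0.1399 0.0293 0.0425
 tab -1 114 0.1254 0.1108 0.1401 -0.0425 -0.0261
scene 1762 z 0.043265867930812774
 side 1 -0.035 n 396 slope deg -0.11 w at 0 -0.0154 range [-0.0253 -0.009 ] lrange 0.06536064170499312 0.17951018482321227
 side 1 0.008 n 362 slope deg -0.39 w at 0 0.0204 range [0.0102 0.027 ] lrange 0.0650587950636187 0.179947673
[... 223 characters left out ...]
2991934359 -0.06616206839336614
 tab 1 103 0.1274 0.1129 0.1428 0.027 0.0468
 tab -1 49 0.1259 0.1126 0.1401 -0.0407 -0.027
top 119 px 224.43697478991598 302.2689075630252 z [0.07470907 0.09596869] [0.4346 0.1814 0.0903]
101 0.4350064694881439 0.1820545643568039 0.012082893401384354 0.029149014502763748 64.62129974365234
((224.0, 302.0000305175781), (6.260990142822266, 15.205260276794434), 26.56505012512207)
scene 174 px 401.6264367816092 223.89655172413794 z [0.06574223 0.09720533] [0.441  0.1844 0.084 ]
92 0.4366915225982666 0.1851159632205963 0.011794722639024258 0.03235868737101555 66.22550964355469
((402.00006103515625, 220.00003051757812), (7.071067810058594, 14.142135620117188), 45.0)
```

```bash
python3 - <<'E'
from h import *
t=load('top');s=load('scene')
m=np.array([.5724,-.0241]);a=np.radians(104.4);yd=np.array([np.cos(a),np.sin(a)]);xd=np.array([yd[1],-yd[0]])
m=m+.0015*xd
for nm in ('top','scene'):
    P=cloud(load(nm)).reshape(-1,3);q=P[:,:2]-m;l=q@yd;w=q@xd;z=P[:,2]
    k=(abs(l)<.08)&(abs(w)<.08)
    for lo in np.arange(.10,.205,.008):
        b=k&(z>=lo)&(z<lo+.008)
        if b.sum()>3: print(nm,round(lo,3),b.sum(),'l',np.percentile(l[b],[1,50,99]).round(3),'w',np.percentile(w[b],[1,99]).round(3),'rmax',np.percentile(np.hypot(l[b],w[b]),97).round(3))
# gripper
P=cloud(s);r=P[20:95,15:115].reshape(-1,3);o=observe()['position'];th=np.radians(17)
tx=np.array([np.cos(th),np.sin(th)]);ty=np.array([np.sin(th),-np.cos(th)])
q=r[:,:2]-o[:2];X=q@tx;Y=q@ty;Z=r[:,2]-o[2]
for lo in np.arange(-.005,.2,.01):
    b=(Z>=lo)&(Z<lo+.01)&(abs(X)<.15)&(abs(Y)<.15)
    if b.sum()>2: print('grip',round(lo,3),b.sum(),'X',np.percentile(X[b],[2,98]).round(3),'Y',np.percentile(Y[b],[2,98]).round(3))
save(cv2.resize(s['frame'][0:110,0:140],None,fx=5,fy=5,interpolation=cv2.INTER_CUBIC),'grip.png')
save(cv2.resize(s['frame'][190:320,230:360],None,fx=4.5,fy=4.5,interpolation=cv2.INTER_CUBIC),'wheel.png')
E
```

```text
top 0.1 45 l [-0.045  0.013  0.046] w [-0.056  0.051] rmax 0.067
top 0.108 938 l [-0.044  0.008  0.046] w [-0.055  0.054] rmax 0.065
top 0.116 110 l [-0.04   0.006  0.043] w [-0.053  0.051] rmax 0.061
top 0.124 307 l [-0.04   0.008  0.042] w [-0.041  0.041] rmax 0.042
top 0.132 413 l [-0.038  0.005  0.037] w [-0.037  0.037] rmax 0.04
top 0.14 117 l [-0.03   0.009  0.032] w [-0.031  0.03 ] rmax 0.033
top 0.148 39 l [-0.023  0.012  0.027] w [-0.027  0.01 ] rmax 0.027
top 0.156 221 l [-0.023  0.007  0.026] w [-0.025  0.023] rmax 0.026
top 0.164 40 l [-0.02   0.011  0.022] w [-0.022  0.018] rmax 0.024
top 0.172 4 l [-0.009  0.015  0.019] w [-0.015 -0.002] rmax 0.019
top 0.18 73 l [-0.016  0.007  0.018] w [-0.018  0.009] rmax 0.019
top 0.188 6 l [-0.011  0.005  0.017] w [-0.015 -0.002] rmax 0.017
top 0.196 245 l [-0.014  0.001  0.016] w [-0.016  0.015] rmax 0.017
top 0.204 4 l [-0.012  0.     0.011] w [-0.006  0.012] rmax 0.013
scene 0.1 149 l [-0.041  0.003  0.047] w [0.051 0.058] rmax 0.069
scene 0.108 545 l [-0.042  0.     0.048] w [-0.051  0.057] rmax 0.068
scene 0.116 345 l [-0.04   
[... 1001 characters left out ...]
rip 0.035 86 X [-0.008  0.015] Y [-0.065  0.063]
grip 0.045 79 X [-0.009  0.014] Y [-0.066  0.065]
grip 0.055 75 X [-0.007  0.016] Y [-0.066  0.065]
grip 0.065 74 X [-0.029  0.038] Y [-0.087  0.085]
grip 0.075 315 X [-0.026  0.04 ] Y [-0.087  0.083]
grip 0.085 330 X [-0.02  0.04] Y [-0.089  0.085]
grip 0.095 304 X [-0.025  0.04 ] Y [-0.094  0.09 ]
grip 0.105 810 X [-0.032  0.038] Y [-0.094  0.092]
grip 0.115 163 X [-0.017  0.03 ] Y [-0.051  0.016]
grip 0.125 163 X [-0.012  0.03 ] Y [-0.051  0.015]
grip 0.135 176 X [-0.014  0.029] Y [-0.05   0.015]
grip 0.145 141 X [-0.     0.028] Y [-0.05   0.014]
grip 0.155 93 X [0.025 0.04 ] Y [-0.049  0.014]
grip 0.165 41 X [0.031 0.04 ] Y [-0.038  0.015]
```

View pics/grip.png

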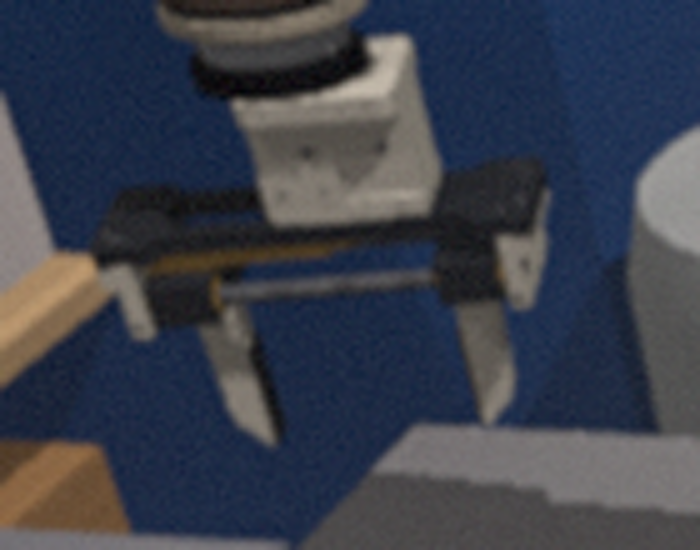

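View pics/wheel.png

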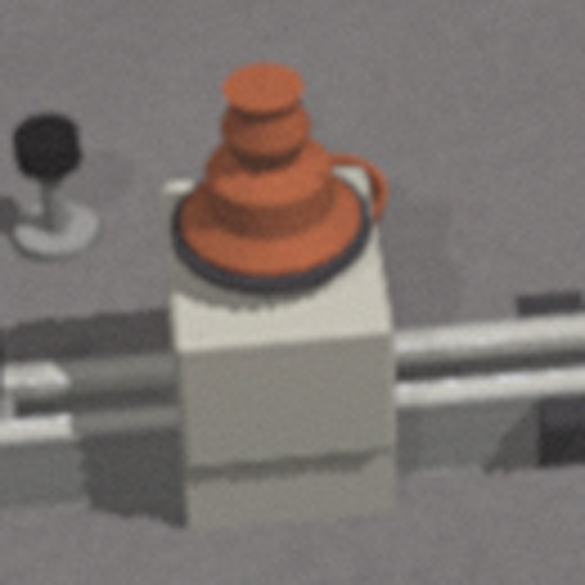

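View pics/wrist0.png

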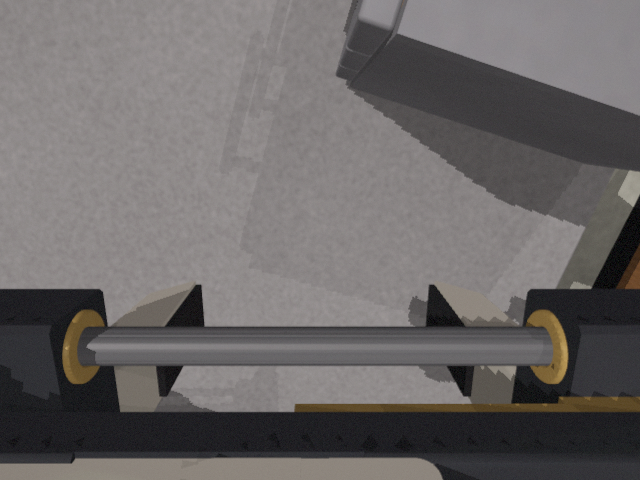

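The wheel measures r≈40 mm at turntable height, and the gripper body is ±95 mm along the jaws. With the clip 125 mm from the wheel's centre, a full 90° twist in one grip would run the body over the turntable. So I'll do it in two steps:

1. Insert the nut and twist it 45° (distance from wheel axis to body about 51 mm).
2. Let it sit captive under the lips.
3. Regrip across the wing's other direction and finish the last 45°, ending with the jaws across the rail.

I'll also grip high on the wing.

```bash
cat >> h.py <<'E'
from scipy.spatial.transform import Rotation as R
def go(x,y,z,phi=None):
    o=observe();M=R.from_rotvec(o['ee_rot']).as_matrix();p=o['position']
    d=M.T@(np.array([x,y,z])-p)*100
    ph=np.degrees(np.arctan2(M[1,0],M[0,0]))
    s=''
    if phi is not None: s=' turn %.2f'%(-((phi-ph+180)%360-180))
    print('t%.2f p'%o['clock'],p.round(4),'phi %.2f'%ph,'tilt %.2f'%np.degrees(np.arccos(-M[2,2])),'F',o['force'].round(1),'w %.3f'%o['width'],'j7 %.2f'%o['joints'][6],'| need cm',d.round(2),s)
E
python3 -c "
from h import *
go(.40,-.25,.26,154)"
```

```text
t0.15 p [ 0.1826 -0.5973  0.2261] phi 17.00 tilt 0.07 F [ 0.9 -0.3  0.4] w 1.002 j7 -0.08 | need cm [ 30.94 -26.86  -3.36]  turn -137.00
```

Call:
arm_command(deltas=[{"xyz": [3.0,-2.6,-0.3],"turn": -7},{"xyz": [6.0,-5.2,-0.6],"turn": -14},{"xyz": [9.0,-7.8,-1.0],"turn": -21},{"xyz": [12.0,-10.4,-1.3],"turn": -28},{"xyz": [15.0,-13.0,-1.7],"turn": -35}])

```text
schema error: expected keys xyz, turn, jaw
```

```bash
python3 -c "
from h import *
go(.40,-.25,.26,154)"
```

```text
t0.15 p [ 0.1826 -0.5973  0.2261] phi 17.00 tilt 0.07 F [ 0.9 -0.3  0.4] w 1.002 j7 -0.08 | need cm [ 30.94 -26.86  -3.36]  turn -137.00
```

Call:
arm_command(deltas=[{"xyz": [3.0,-2.6,-0.3],"turn": -7,"jaw": 0},{"xyz": [6.0,-5.2,-0.6],"turn": -14,"jaw": 0},{"xyz": [9.0,-7.8,-1.0],"turn": -21,"jaw": 0},{"xyz": [12.0,-10.4,-1.3],"turn": -28,"jaw": 0},{"xyz": [15.0,-13.0,-1.7],"turn": -35,"jaw": 0}])

```text
clock: 0.57
position: [0.2886, -0.4273, 0.2432]
ee_rot: [-2.818, -1.385, 0.0]
force: [1.0, 0.1, -0.0]
width: 1.003
```

```bash
python3 -c "
from h import *
go(.40,-.25,.26,154);go(.40,-.05,.28,154)"
```

```text
t0.57 p [ 0.2886 -0.4273  0.2432] phi 52.34 tilt 0.09 F [ 1.   0.1 -0. ] w 1.003 j7 0.16 | need cm [20.85 -2.01 -1.67]  turn -101.66
t0.57 p [ 0.2886 -0.4273  0.2432] phi 52.34 tilt 0.09 F [ 1.   0.1 -0. ] w 1.003 j7 0.16 | need cm [ 36.68 -14.23  -3.65]  turn -101.66
```

Call:
arm_command(deltas=[{"xyz": [4.0,-0.6,-0.3],"turn": -7,"jaw": 60},{"xyz": [8.0,-1.6,-0.6],"turn": -14,"jaw": 60},{"xyz": [12.0,-2.8,-1.0],"turn": -21,"jaw": 60},{"xyz": [16.0,-4.0,-1.3],"turn": -28,"jaw": 60},{"xyz": [20.0,-5.2,-1.7],"turn": -35,"jaw": 60}])

```text
clock: 0.98
position: [0.3692, -0.2363, 0.2603]
ee_rot: [-2.265, -2.175, 0.0]
force: [0.8, 0.1, 0.3]
width: 0.768
```

```bash
python3 -c "
from h import *
go(.41,.0,.25,154)"
```

```text
t0.98 p [ 0.3692 -0.2363  0.2603] phi 87.68 tilt 0.09 F [0.8 0.1 0.3] w 0.768 j7 0.35 | need cm [23.78  3.12  1.05]  turn -66.32
```

Call:
arm_command(deltas=[{"xyz": [4.0,0.5,0.2],"turn": -7,"jaw": 60},{"xyz": [8.0,1.0,0.4],"turn": -14,"jaw": 60},{"xyz": [12.0,1.5,0.6],"turn": -21,"jaw": 60},{"xyz": [16.0,2.0,0.8],"turn": -28,"jaw": 60},{"xyz": [20.0,2.6,1.0],"turn": -35,"jaw": 60}])

```text
clock: 1.4
position: [0.4028, -0.0357, 0.2505]
ee_rot: [-1.498, -2.76, 0.0]
force: [1.3, -1.8, -0.1]
width: 0.763
```

```bash
python3 -c "
from h import *
go(.43,.14,.24,154)"
```

```text
t1.40 p [ 0.4028 -0.0357  0.2505] phi 123.00 tilt 0.06 F [ 1.3 -1.8 -0.1] w 0.763 j7 0.46 | need cm [13.26 11.85  1.05]  turn -31.00
```

Call:
arm_command(deltas=[{"xyz": [2.8,2.8,0.6],"turn": -6,"jaw": 60},{"xyz": [5.6,5.6,1.2],"turn": -12,"jaw": 60},{"xyz": [8.4,8.4,1.8],"turn": -18,"jaw": 60},{"xyz": [11.2,11.2,2.4],"turn": -24,"jaw": 60},{"xyz": [14.0,14.0,3.0],"turn": -31,"jaw": 60}])

```text
clock: 1.82
position: [0.444, 0.1597, 0.2203]
ee_rot: [-0.7, -3.062, -0.0]
force: [1.0, -0.9, 0.4]
width: 0.763
```

```bash
python3 - <<'E'
from h import *
go(.435,.182,.2,154)
d=snap('wrist');save(d['frame'],'wr1.png');print(d['cam_to_world'].round(4))
E
```

```text
t1.82 p [0.444  0.1597 0.2203] phi 154.25 tilt 0.03 F [ 1.  -0.9  0.4] w 0.763 j7 0.40 | need cm [1.77 1.62 2.03]  turn 0.25
[[ 4.341e-01 -8.683e-01 -2.400e-01  3.811e-01]
 [ 9.009e-01  4.183e-01  1.158e-01  1.915e-01]
 [-2.000e-04 -2.665e-01  9.638e-01  3.779e-01]
 [ 0.000e+00  0.000e+00  0.000e+00  1.000e+00]]
```

View pics/wr1.png

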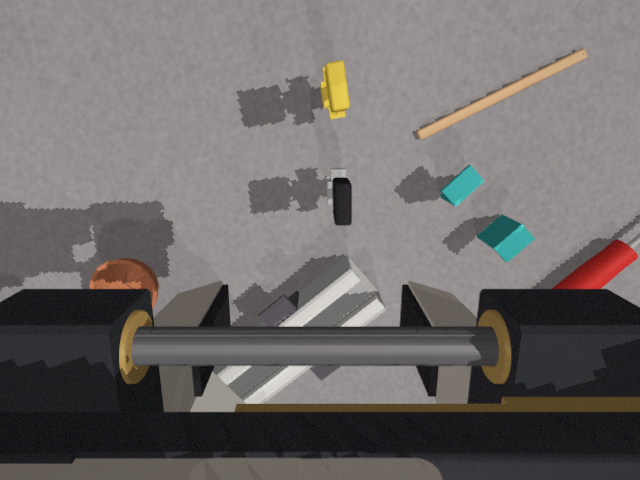

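The wrist view shows the black wing at (342,201), nearly aligned with the tool, and the yellow look-alike at (336,88).

```bash
python3 - <<'E'
from h import *
d=load('wrist');P=cloud(d);F=d['frame'].astype(int)
r=np.zeros((480,640),bool);r[165:235,320:365]=1
k=r&(F.max(-1)<70)&(P[...,2]>.05)
q=P[k];print(k.sum(),np.percentile(q[:,2],[5,50,95]))
k2=k&(P[...,2]>.088);v,u=np.nonzero(k2)
c,sz,an=cv2.minAreaRect(np.c_[u,v].astype(np.float32));print('px',c,sz,an)
bp=cv2.boxPoints((c,sz,an));w=np.array([ray(d,a,b,.094)[:2] for a,b in bp]);print(w.round(4),'centre',w.mean(0).round(4))
e=[w[1]-w[0],w[2]-w[1]];print([(np.linalg.norm(x).round(4),np.degrees(np.arctan2(x[1],x[0]))%180) for x in e])
print('ray c',ray(d,*c,.094))
print('depth',P[k2].mean(0))
A=np.cov(P[k2][:,:2].T);w_,V=np.linalg.eigh(A);print(np.degrees(np.arctan2(V[1,1],V[0,1]))%180)
save(cv2.resize(F[150:250,290:400].astype(np.uint8),None,fx=6,fy=6,interpolation=cv2.INTER_CUBIC),'wr1c.png')
E
```

```text
807 [0.07776125 0.09338792 0.09466429]
px (342.0, 203.0) (42.0, 16.0) 90.0
[[0.4206 0.1869]
 [0.4253 0.1967]
 [0.4519 0.1846]
 [0.4471 0.1746]] centre [0.4362 0.1857]
[(np.float64(0.0109), np.float64(64.27430036680872)), (np.float64(0.0293), np.float64(155.5614606194535))]
ray c [0.4360487  0.18578123 0.094     ]
depth [0.43620764 0.18579835 0.0934302 ]
155.76003281119466
```

View pics/wr1c.png

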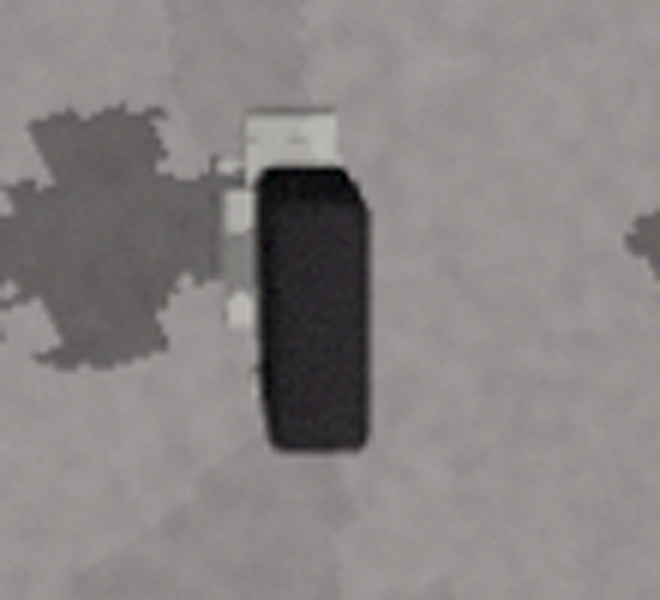

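```bash
python3 -c "
from h import *
go(.436,.1852,.070,155.3)"
```

```text
t1.87 p [0.4442 0.1679 0.22  ] phi 155.21 tilt 0.37 F [2.1 6.8 1.2] w 0.768 j7 0.40 | need cm [ 1.43  1.13 15.01]  turn -0.09
```

Call:
arm_command(deltas=[{"xyz": [1.4,1.1,3.0],"turn": 0,"jaw": 60},{"xyz": [1.4,1.1,6.0],"turn": 0,"jaw": 60},{"xyz": [1.4,1.1,9.0],"turn": 0,"jaw": 60},{"xyz": [1.4,1.1,9.0],"turn": 0,"jaw": 60},{"xyz": [1.4,1.1,9.0],"turn": 0,"jaw": 60}])

```text
clock: 2.28
position: [0.4351, 0.1839, 0.1295]
ee_rot: [-0.673, -3.064, -0.007]
force: [-0.4, -0.7, 0.8]
width: 0.765
```

```bash
python3 - <<'E'
from h import *
go(.436,.1852,.070,155.3)
d=snap('wrist');save(d['frame'],'wr2.png')
P=cloud(d);F=d['frame'].astype(int)
k=(F.max(-1)<60)&(abs(P[...,2]-.092)<.006);k[300:]=0;k[:,:230]=0;k[:,430:]=0
v,u=np.nonzero(k);c,sz,an=cv2.minAreaRect(np.c_[u,v].astype(np.float32));print(c,sz,an,ray(d,*c,.094),P[k].mean(0))
go(.436,.1852,.070,155.3)
E
```

```text
t2.28 p [0.4351 0.1839 0.1295] phi 155.24 tilt 0.36 F [-0.4 -0.7  0.8] w 0.765 j7 0.25 | need cm [-0.06  0.13  5.95]  turn -0.06
(317.5, 270.5) (57.0, 23.0) 90.0 [0.43468122 0.18716973 0.094     ] [0.43508514 0.18689615 0.0932928 ]
t2.33 p [0.4362 0.1845 0.1309] phi 155.21 tilt 0.37 F [ 0.7 -0.3  0.4] w 0.763 j7 0.25 | need cm [0.03 0.02 6.09]  turn -0.09
```

View pics/wr2.png

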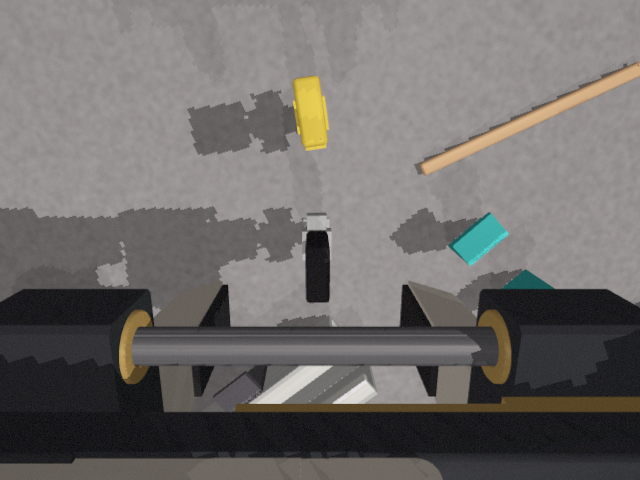

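The wing is at (317,270), midway between the fingers at (229) and (402). Descending and closing.

Call:
arm_command(deltas=[{"xyz": [0.1,0.0,2.0],"turn": 0,"jaw": 60},{"xyz": [0.1,0.0,4.0],"turn": 0,"jaw": 60},{"xyz": [0.1,0.0,6.0],"turn": 0,"jaw": 60},{"xyz": [0.1,0.0,6.0],"turn": 0,"jaw": 120},{"xyz": [0.1,0.0,6.0],"turn": 0,"jaw": 160}], force=10)

```text
clock: 2.75
position: [0.436, 0.1854, 0.0722]
ee_rot: [-0.675, -3.067, -0.01]
force: [0.0, 0.5, 0.1]
width: 0.666
```

Call:
arm_command(deltas=[{"xyz": [0,0,0],"turn": 0,"jaw": 200},{"xyz": [0,0,0],"turn": 0,"jaw": 255},{"xyz": [0,0,0],"turn": 0,"jaw": 255},{"xyz": [0,0,0],"turn": 0,"jaw": 255},{"xyz": [0,0,0],"turn": 0,"jaw": 255}], force=10)

```text
clock: 3.17
position: [0.4363, 0.1854, 0.0727]
ee_rot: [-0.675, -3.068, -0.011]
force: [-0.5, -0.2, -1.3]
width: 0.3
```

```bash
python3 - <<'E'
from h import *
go(.436,.1852,.070,155.3)
E
```

```text
t3.17 p [0.4363 0.1854 0.0727] phi 155.17 tilt 0.40 F [-0.5 -0.2 -1.3] w 0.300 j7 0.15 | need cm [ 0.02 -0.03  0.27]  turn -0.13
```

Call:
arm_command(deltas=[{"xyz": [0,0,0],"turn": 0,"jaw": 255},{"xyz": [0,0,0],"turn": 0,"jaw": 255},{"xyz": [0,0,0],"turn": 0,"jaw": 255},{"xyz": [0,0,0],"turn": 0,"jaw": 255}], force=10)

```text
clock: 3.5
position: [0.4363, 0.1854, 0.0728]
ee_rot: [-0.675, -3.068, -0.011]
force: [0.6, -0.1, 0.4]
width: 0.128
```

Call:
arm_command(deltas=[{"xyz": [0,0,0],"turn": 0,"jaw": 255},{"xyz": [0,0,0],"turn": 0,"jaw": 255},{"xyz": [0,0,0],"turn": 0,"jaw": 255}], force=45)

```text
clock: 3.75
position: [0.4363, 0.1855, 0.0728]
ee_rot: [-0.675, -3.068, -0.011]
force: [0.8, 0.1, 1.0]
width: 0.126
```

```bash
python3 - <<'E'
from h import *
go(.436,.1852,.13,155.3)
E
```

```text
t3.75 p [0.4363 0.1855 0.0728] phi 155.17 tilt 0.40 F [0.8 0.1 1. ] w 0.126 j7 0.15 | need cm [ 0.03  0.   -5.72]  turn -0.13
```

Width 11.6 mm, so it's gripped. Lifting.

Call:
arm_command(deltas=[{"xyz": [0,0,-1.5],"turn": 0,"jaw": 255},{"xyz": [0,0,-4],"turn": 0,"jaw": 255},{"xyz": [0,0,-7],"turn": 0,"jaw": 255},{"xyz": [0,0,-9.5],"turn": 0,"jaw": 255},{"xyz": [0,0,-9.5],"turn": 0,"jaw": 255}])

```text
clock: 4.17
position: [0.438, 0.1864, 0.1718]
ee_rot: [0.674, 3.064, 0.017]
force: [1.8, 0.4, -0.1]
width: 0.13
```

```bash
python3 - <<'E'
from h import *
go(.5423,.0985,.165,104.4)
E
```

```text
t4.17 p [0.438  0.1864 0.1718] phi 155.19 tilt 0.66 F [ 1.8  0.4 -0.1] w 0.130 j7 0.30 | need cm [-13.15  -3.61   0.67]  turn 50.79
```

Call:
arm_command(deltas=[{"xyz": [-1.7,-0.4,0.1],"turn": 6,"jaw": 255},{"xyz": [-3.4,-0.9,0.2],"turn": 12,"jaw": 255},{"xyz": [-5.2,-1.4,0.3],"turn": 18.5,"jaw": 255},{"xyz": [-7.0,-1.9,0.4],"turn": 25,"jaw": 255},{"xyz": [-8.8,-2.4,0.5],"turn": 31.5,"jaw": 255}])

```text
clock: 4.58
position: [0.5081, 0.1268, 0.166]
ee_rot: [1.49, 2.764, 0.017]
force: [-0.1, 0.5, -0.4]
width: 0.127
```

```bash
python3 - <<'E'
from h import *
go(.5423,.0985,.165,104.4)
E
```

```text
t4.58 p [0.5081 0.1268 0.166 ] phi 123.37 tilt 0.61 F [-0.1  0.5 -0.4] w 0.127 j7 -0.05 | need cm [-4.25  1.29  0.1 ]  turn 18.97
```

Call:
arm_command(deltas=[{"xyz": [-1.5,0.4,0],"turn": 6,"jaw": 255},{"xyz": [-3,0.9,0.1],"turn": 13,"jaw": 255},{"xyz": [-4.2,1.3,0.1],"turn": 19,"jaw": 255},{"xyz": [-4.2,1.3,0.1],"turn": 19,"jaw": 255},{"xyz": [-4.2,1.3,0.1],"turn": 19,"jaw": 255}])

```text
clock: 5.0
position: [0.5417, 0.0987, 0.1642]
ee_rot: [-1.923, -2.483, -0.015]
force: [-0.7, 1.3, -1.1]
width: 0.126
```

```bash
python3 - <<'E'
from h import *
for n in ('wrist','top','scene'):
    d=snap(n);save(d['frame'],n+'3.png')
go(.5423,.0985,.165,104.4)
E
```

```text
t5.15 p [0.5411 0.0998 0.1647] phi 104.59 tilt 0.60 F [ 0.4 -0.3 -1. ] w 0.129 j7 -0.27 | need cm [-0.16  0.08 -0.03]  turn 0.19
```

View pics/wrist3.png

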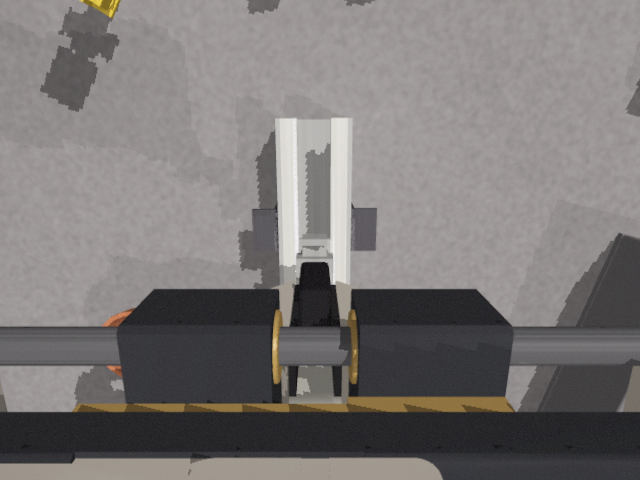

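View pics/scene3.png

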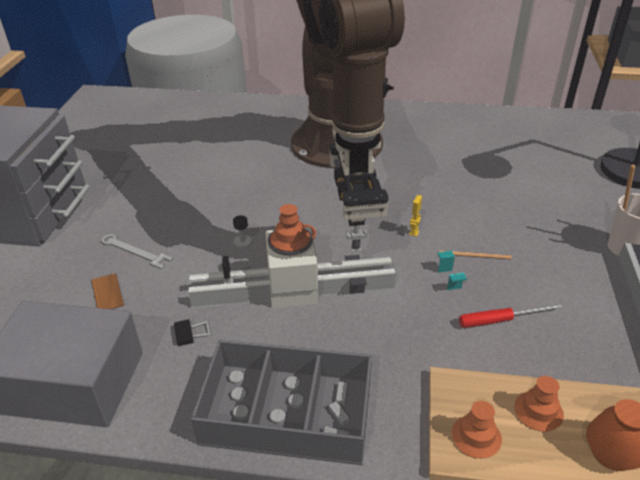

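```bash
python3 - <<'E'
from h import *
d=load('wrist');F=d['frame'];g=F.max(-1).astype(int)
for v in (125,150,175,200): print(v,g[v,268:360].tolist())
for v in (230,): print(v,F[v,245:385].max(-1).tolist())
print('col 264',g[195:265,264].tolist());print('col 366',g[195:265,366].tolist())
save(cv2.resize(F[110:300,230:400],None,fx=4,fy=3.1,interpolation=cv2.INTER_NEAREST),'w3c.png')
E
```

```text
125 [151, 151, 150, 151, 152, 152, 153, 189, 195, 196, 196, 201, 219, 223, 221, 221, 222, 223, 224, 226, 226, 226, 224, 224, 229, 226, 235, 230, 212, 185, 185, 187, 186, 184, 184, 183, 183, 184, 184, 184, 186, 186, 187, 185, 184, 186, 184, 185, 186, 185, 185, 185, 183, 184, 185, 186, 187, 183, 181, 184, 184, 183, 170, 215, 222, 222, 221, 222, 224, 226, 228, 228, 227, 225, 225, 227, 226, 225, 224, 219, 202, 195, 196, 196, 183, 172, 167, 167, 165, 163, 166, 165]
150 [100, 102, 101, 100, 101, 96, 100, 115, 184, 196, 196, 197, 208, 220, 221, 219, 219, 222, 222, 224, 226, 226, 224, 221, 223, 234, 239, 234, 224, 196, 185, 188, 185, 185, 183, 183, 184, 184, 184, 185, 186, 186, 145, 127, 124, 124, 123, 175, 185, 184, 182, 185, 184, 183, 185, 187, 142, 122, 122, 121, 121, 123, 147, 215, 221, 222, 221, 222, 223, 225, 228, 226, 225, 223, 224, 226, 223, 223, 224, 213, 200, 197, 196, 196, 172, 159, 161, 162, 163, 165, 167, 163]
175 [97, 99, 98, 98, 96, 95, 96, 97, 145, 188, 195, 194, 194, 217, 221, 221, 220, 219, 221, 223, 223, 224, 223, 222, 222, 230, 233, 230, 235, 203, 186, 185, 186, 185, 184,
[... 1313 characters left out ...]
, 98, 100, 93, 96, 95, 97, 94, 93, 98, 97, 98, 139, 161, 164, 167, 164, 161, 161, 160, 158]
col 264 [98, 96, 96, 97, 95, 95, 97, 99, 97, 96, 99, 100, 96, 89, 74, 89, 91, 90, 89, 91, 87, 92, 97, 95, 95, 96, 93, 94, 95, 94, 93, 92, 93, 97, 97, 97, 93, 96, 96, 97, 95, 94, 96, 93, 96, 92, 95, 97, 96, 95, 93, 94, 95, 94, 92, 96, 94, 98, 96, 98, 97, 98, 94, 97, 97, 97, 93, 90, 92, 94]
col 366 [160, 162, 161, 162, 163, 161, 160, 156, 156, 155, 159, 161, 147, 90, 92, 97, 98, 96, 96, 98, 97, 98, 96, 100, 97, 96, 95, 96, 98, 97, 97, 99, 98, 96, 97, 100, 99, 95, 97, 97, 96, 96, 96, 96, 97, 97, 96, 95, 96, 97, 97, 97, 95, 96, 98, 115, 149, 161, 164, 165, 164, 163, 163, 162, 158, 158, 156, 162, 162, 165]
```

View pics/w3c.png

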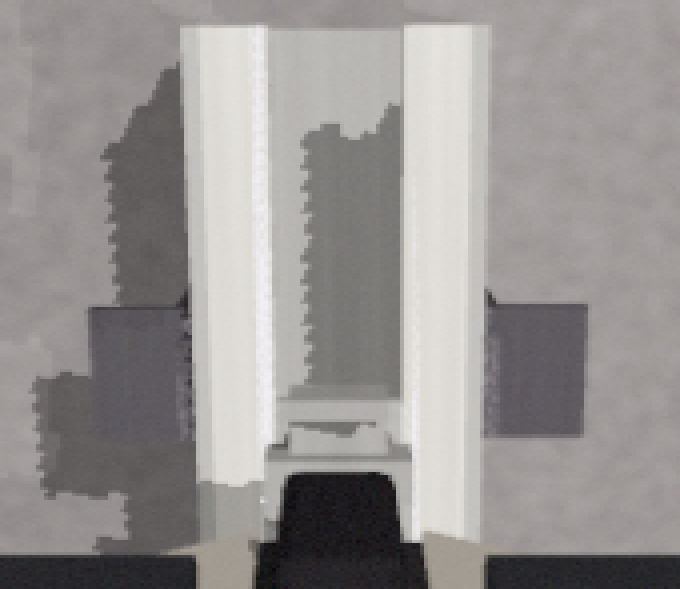

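```bash
python3 - <<'E'
from h import *
d=load('wrist');o=observe();p=o['position'];M=R.from_rotvec(o['ee_rot']).as_matrix()
T=d['cam_to_world']
print('cam in tool',M.T@(T[:3,3]-p), 'tool axes x',M[:,0].round(4),'z',M[:,2].round(4))
def xy(u,v,h): 
    return ray(d,u,v,h)
mid={}
for v,lo,li,ri,ro in [(150,275.9,296.9,330.3,351.7),(175,276.2,297.1,330.0,351.5),(200,277.0,297.6,330.0,351.3),(230,278.0,298.3,330.2,350.6)]:
    q=[xy(u+.0,v,.042)[:2] for u in (lo,li,ri,ro)]
    print(v,'W',np.linalg.norm(q[3]-q[0]).round(4),'slot',np.linalg.norm(q[2]-q[1]).round(4),'mid out',((q[0]+q[3])/2).round(4),'in',((q[1]+q[2])/2).round(4))
    mid[v]=(q[0]+q[3]+q[1]+q[2])/4
dv=mid[150]-mid[230];a=np.degrees(np.arctan2(dv[1],dv[0]));print('rail ang',a)
tabs=[(xy(264,208.5,.04)+xy(264,249.5,.04))/2,(xy(366,207.8,.04)+xy(366,250.4,.04))/2]
print('tab len',np.linalg.norm(xy(366,207.8,.04)-xy(366,250.4,.04)),'tabs',np.round(tabs,4))
tc=(tabs[0]+tabs[1])[:2]/2
u=np.array([np.cos(np.radians(a)),np.sin(np.radians(a))])
m=np.mean(list(mid.values()),0)
print('clip target',(m+u*((tc-m)@u)).round(4),'tabs mid',tc.round(4))
print('mid rel TCP lateral (tool y)',[(M[:2,1]@(mm-p[:2])*1000).round(2) for mm in mid.values()])
E
```

```text
cam in tool [ 0.07070588  0.00214758 -0.15702586] tool axes x [-0.252   0.9677  0.0073] z [ 0.0053  0.0089 -0.9999]
150 W 0.0497 slot 0.0219 mid out [0.5296 0.154 ] in [0.5294 0.1539]
175 W 0.0502 slot 0.0219 mid out [0.5337 0.1382] in [0.5335 0.1382]
200 W 0.0503 slot 0.0219 mid out [0.5381 0.122 ] in [0.5378 0.1219]
230 W 0.0501 slot 0.022 mid out [0.5434 0.1018] in [0.5434 0.1018]
rail ang 104.89294715441414
tab len 0.0304566976675114 tabs [[0.5096 0.0931 0.04  ]
 [0.5782 0.1107 0.04  ]]
clip target [0.5433 0.1018] tabs mid [0.5439 0.1019]
mid rel TCP lateral (tool y) [np.float64(2.41), np.float64(2.37), np.float64(2.53), np.float64(2.69)]
```

```bash
python3 - <<'E'
from h import *
d=load('wrist');F=d['frame'];g=F.max(-1).astype(int);P=cloud(d)
o=observe();p=o['position'];M=R.from_rotvec(o['ee_rot']).as_matrix()
save(cv2.resize(F[225:290,285:345],None,fx=12,fy=9,interpolation=cv2.INTER_NEAREST),'w3d.png')
for v in (236,240,244,248,252,255,258,262): print(v,(P[v,292:340:4,2]*1000).round(0).tolist())
E
```

```text
236 [42.0, 43.0, 4.0, 125.0, 125.0, 126.0, 126.0, 125.0, 124.0, 2.0, 43.0, 42.0]
240 [41.0, 41.0, 95.0, 130.0, 132.0, 131.0, 130.0, 131.0, 130.0, 94.0, 42.0, 43.0]
244 [43.0, 42.0, 95.0, 132.0, 132.0, 131.0, 131.0, 131.0, 131.0, 94.0, 41.0, 42.0]
248 [40.0, 42.0, 93.0, 127.0, 127.0, 126.0, 128.0, 126.0, 128.0, 95.0, 43.0, nan]
252 [42.0, 42.0, 94.0, 128.0, 127.0, 128.0, 127.0, 126.0, 126.0, 94.0, 41.0, 41.0]
255 [41.0, 125.0, 124.0, 127.0, 128.0, 127.0, 127.0, 126.0, 127.0, 124.0, 126.0, 42.0]
258 [42.0, 131.0, 129.0, 130.0, 130.0, 132.0, 129.0, 130.0, 129.0, 130.0, 130.0, 42.0]
262 [42.0, 131.0, 132.0, 152.0, 153.0, 153.0, 153.0, 153.0, 153.0, 132.0, 130.0, 42.0]
```

View pics/w3d.png

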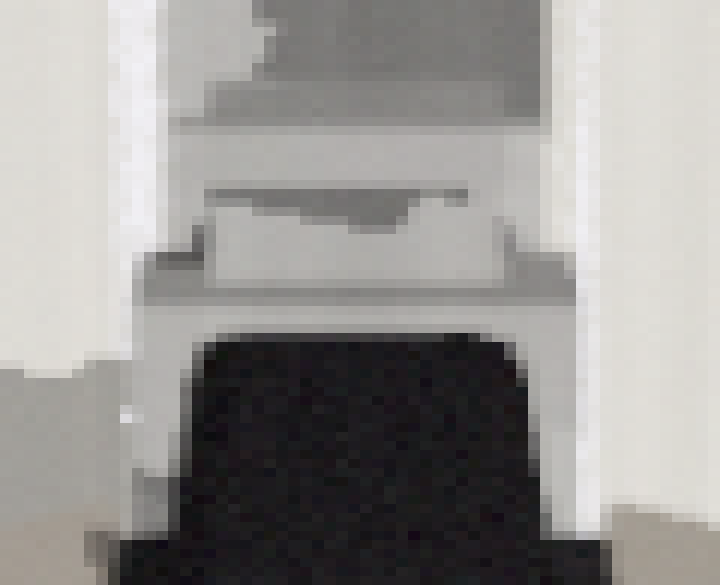

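```bash
python3 - <<'E'
from h import *
d=load('wrist');o=observe();p=o['position'];M=R.from_rotvec(o['ee_rot']).as_matrix()
a=np.radians(104.7);u=np.array([np.cos(a),np.sin(a)]);n=np.array([u[1],-u[0]])
for nm,q in [('TCP',p),('block front',ray(d,314.67+.5,258.5,.132)),('foot front',ray(d,314.67+.5,239,.0945)),('slot230',ray(d,314.3+.25,230,.042)),('slot200',ray(d,313.97,200,.042)),('slot150',ray(d,313.7,150,.042)),('tabL',(ray(d,264,208.5,.04)+ray(d,264,249.5,.04))/2),('tabR',(ray(d,366,207.8,.04)+ray(d,366,250.4,.04))/2)]:
    q=q[:2]-[.5433,.1018]; print(nm,'lat(+x side) mm',(q@n*1000).round(2),'along',(q@u*1000).round(2))
w=[ray(d,296.25,258.5,.132),ray(d,333.1,258.5,.132)];print(np.linalg.norm(w[1]-w[0]))
w=[ray(d,299.3,239,.0945),ray(d,330,239,.0945)];print(np.linalg.norm(w[1]-w[0]))
E
```

```text
TCP lat(+x side) mm -2.61 along -1.36
block front lat(+x side) mm -0.06 along 7.89
foot front lat(+x side) mm 0.26 along 7.52
slot230 lat(+x side) mm 0.26 along -0.04
slot200 lat(+x side) mm -0.06 along 20.84
slot150 lat(+x side) mm -0.11 along 53.96
tabL lat(+x side) mm -34.78 along 0.18
tabR lat(+x side) mm 36.03 along -0.28
0.017571288573976725
0.017304120892729143
```

Seen by the same wrist camera, the nut (foot and block centred at px 314.7) is laterally centred on the slot within about 0.3 mm. It is 1.4 mm short along the rail, and TCP-versus-camera bias cancels out here. Correcting that and descending to just above the slot.

```bash
python3 - <<'E'
from h import *
go(.5407,.1011,.122,104.75)
E
```

```text
t5.15 p [0.5411 0.0998 0.1647] phi 104.59 tilt 0.60 F [ 0.4 -0.3 -1. ] w 0.129 j7 -0.27 | need cm [ 0.1  -0.04  4.27]  turn -0.16
```

Call:
arm_command(deltas=[{"xyz": [0.1,-0.04,1.5],"turn": -0.15,"jaw": 255},{"xyz": [0.1,-0.04,3],"turn": -0.15,"jaw": 255},{"xyz": [0.1,-0.04,4.2],"turn": -0.15,"jaw": 255},{"xyz": [0.1,-0.04,4.2],"turn": -0.15,"jaw": 255},{"xyz": [0.1,-0.04,4.2],"turn": -0.15,"jaw": 255}])

```text
clock: 5.57
position: [0.54, 0.1013, 0.1223]
ee_rot: [-1.915, -2.488, -0.015]
force: [-0.5, -0.1, -0.4]
width: 0.131
```

```bash
python3 - <<'E'
from h import *
d=snap('wrist');save(d['frame'],'w4.png')
go(.5407,.1011,.1,104.75)
save(cv2.resize(d['frame'][190:300,240:390],None,fx=5,fy=5,interpolation=cv2.INTER_NEAREST),'w4c.png')
E
```

```text
t5.62 p [0.5406 0.1014 0.123 ] phi 104.80 tilt 0.60 F [ 0.3  0.  -0.8] w 0.132 j7 -0.30 | need cm [-0.05 -0.02  2.3 ]  turn 0.05
```

View pics/w4c.png

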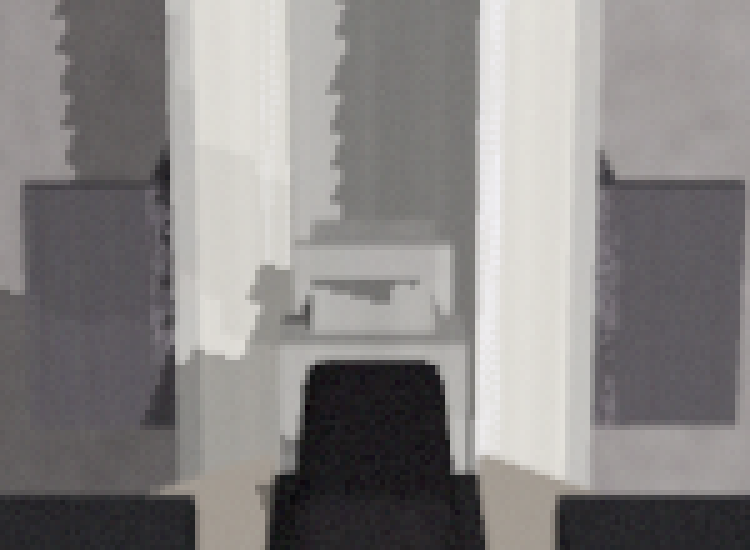

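```bash
cat > lat.py <<'E'
from h import *
def edges(d,v,u0,u1):
    g=cv2.GaussianBlur(d['frame'],(1,5),0).max(-1).astype(float)[v,u0:u1]
    e=np.diff(g); return [(u0+i+1,int(e[i])) for i in np.argsort(-abs(e))[:12]]
E
python3 - <<'E'
from lat import *
d=snap('wrist')
for v in (200,220,236,240,244,261): 
    print(v,sorted(edges(d,v,265,370)))
E
```

```text
200 [(np.int64(272), 67), (np.int64(273), 17), (np.int64(277), 16), (np.int64(296), -31), (np.int64(297), -13), (np.int64(307), -26), (np.int64(308), -22), (np.int64(334), 50), (np.int64(335), 48), (np.int64(353), -10), (np.int64(354), -14), (np.int64(359), -19)]
220 [(np.int64(271), -26), (np.int64(273), 94), (np.int64(278), 18), (np.int64(296), -24), (np.int64(297), -20), (np.int64(305), -19), (np.int64(306), -32), (np.int64(334), 77), (np.int64(335), 28), (np.int64(353), -21), (np.int64(358), -69), (np.int64(360), 29)]
236 [(np.int64(271), -28), (np.int64(273), 96), (np.int64(274), 19), (np.int64(278), 19), (np.int64(297), -31), (np.int64(302), -28), (np.int64(334), 94), (np.int64(353), -16), (np.int64(357), -15), (np.int64(358), -48), (np.int64(359), -18), (np.int64(360), -14)]
240 [(np.int64(271), -13), (np.int64(273), 61), (np.int64(274), 32), (np.int64(278), 17), (np.int64(297), -35), (np.int64(330), -33), (np.int64(331), -27), (np.int64(334), 98), (np.int64(353), -14), (np.int64(357), -31), (np.int64(358), -51), (np.int64(359), -16)]
244 [(np.int64(271), -21), (np.int64(272), -23), (np.int64(273), 83), (np.int64(274), 34), (np.int64(294), -35), (np.int64(330), -35), (np.int64(331), -30), (np.int64(334), 96), (np.int64(357), -28), (np.int64(358), -53), (np.int64(359), -20), (np.int64(361), 21)]
261 [(np.int64(272), -31), (np.int64(273), 19), (np.int64(274), 83), (np.int64(276), -31), (np.int64(277), -23), (np.int64(286), 17), (np.int64(291), -19), (np.int64(303), -19), (np.int64(334), 58), (np.int64(352), -22), (np.int64(357), -49), (np.int64(358), -26)]
```

```bash
python3 - <<'E'
from lat import *
d=load('wrist');save(cv2.resize(d['frame'][190:300,240:390],None,fx=5,fy=5,interpolation=cv2.INTER_NEAREST),'w5c.png')
g=d['frame'].max(-1).astype(int)
for c in (255,375,314): print(c,[(215+i,int(x)) for i,x in enumerate(np.diff(g[215:290,c])) if abs(x)>14])
P=cloud(d);print((P[232:264:2,314,2]*1000).round(0),(P[232:264:2,376,2]*1000).round(0))
a=np.radians(104.8);u=np.array([np.cos(a),np.sin(a)]);n=np.array([u[1],-u[0]])
go(.5407,.1011,.1,104.75)
E
```

```text
255 [(225, -16), (227, 18), (288, -36)]
375 [(224, -35), (225, -59), (226, 24), (273, 18), (274, 37), (288, -85)]
314 [(238, 24), (245, -48), (248, 21), (249, 36), (255, -16), (256, -25), (258, 24), (260, -18), (261, -97), (262, -30)]
[  2.  80.  84.  88.  91.  90.  89.  85.  85.  86.  85.  86.  85.  89.
  90. 113.] [39. 39. 38. 41. 40. 39. 41. 39. 40. 41. 40. 41. 40. 40. 40. 39.]
t5.67 p [0.541  0.1014 0.1234] phi 104.78 tilt 0.63 F [-0.4  1.  -0.9] w 0.129 j7 -0.31 | need cm [-0.04 -0.05  2.33]  turn 0.03
```

View pics/w5c.png

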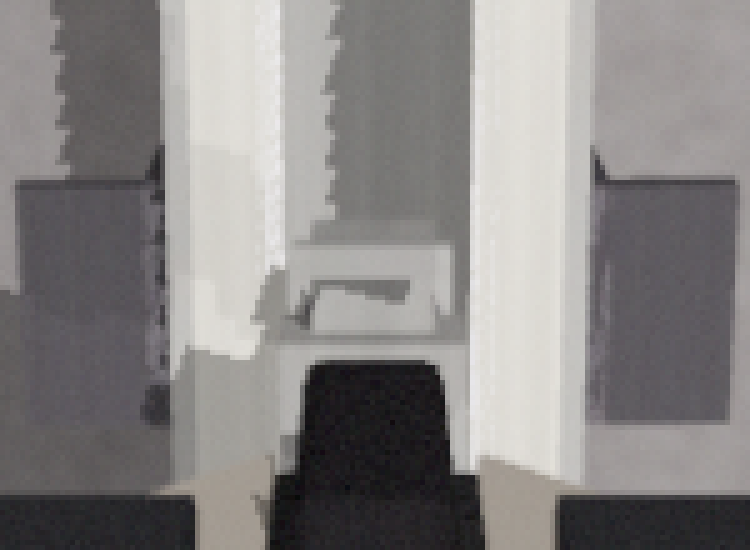

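```bash
python3 - <<'E'
from h import *
d=load('wrist')
a=np.radians(104.8);u=np.array([np.cos(a),np.sin(a)]);n=np.array([u[1],-u[0]])
def s(q): q=q[:2]-[.5433,.1018]; return (q@n*1000).round(2),(q@u*1000).round(2)
bt=.1232-.0427+.010
print('block front',s(ray(d,314.6,257.3,bt)),'foot front',s(ray(d,314.5,239,.053)))
print('tabR',s((ray(d,375,225.5,.04)+ray(d,375,274.5,.04))/2),s((ray(d,255,225.5,.04)+ray(d,255,275,.04))/2),'slot240',s(ray(d,315.8,240,.042)))
E
```

```text
block front (np.float64(-0.71), np.float64(11.27)) foot front (np.float64(-0.48), np.float64(10.34))
tabR (np.float64(36.03), np.float64(-0.27)) (np.float64(-36.1), np.float64(-0.29)) slot240 (np.float64(0.38), np.float64(6.81))
```

```bash
python3 - <<'E'
from h import *
go(.5421,.1000,.1234,104.8)
go(.5421,.1000,.105,104.8)
E
```

```text
t5.67 p [0.541  0.1014 0.1234] phi 104.78 tilt 0.63 F [-0.4  1.  -0.9] w 0.129 j7 -0.31 | need cm [-0.17  0.07 -0.01]  turn -0.02
t5.67 p [0.541  0.1014 0.1234] phi 104.78 tilt 0.63 F [-0.4  1.  -0.9] w 0.129 j7 -0.31 | need cm [-0.18  0.06  1.83]  turn -0.02
```

Call:
arm_command(deltas=[{"xyz": [-0.17,0.07,0],"turn": 0,"jaw": 255},{"xyz": [-0.17,0.07,0.4],"turn": 0,"jaw": 255},{"xyz": [-0.18,0.06,1.0],"turn": 0,"jaw": 255},{"xyz": [-0.18,0.06,1.6],"turn": 0,"jaw": 255},{"xyz": [-0.18,0.06,1.6],"turn": 0,"jaw": 255}])

```text
clock: 6.08
position: [0.5413, 0.0996, 0.1059]
ee_rot: [-1.916, -2.487, -0.015]
force: [-0.4, 0.1, -0.2]
width: 0.127
```

```bash
python3 - <<'E'
from lat import *
go(.5421,.1000,.105,104.8)
d=snap('wrist');d=snap('wrist');save(cv2.resize(d['frame'][200:300,240:390],None,fx=5,fy=5,interpolation=cv2.INTER_NEAREST),'w6c.png')
go(.5421,.1000,.092,104.8)
E
```

```text
t6.08 p [0.5413 0.0996 0.1059] phi 104.78 tilt 0.55 F [-0.4  0.1 -0.2] w 0.127 j7 -0.32 | need cm [0.01 0.09 0.09]  turn -0.02
t6.18 p [0.5418 0.0999 0.1068] phi 104.79 tilt 0.60 F [ 0.2  0.1 -1.1] w 0.127 j7 -0.32 | need cm [-0.01  0.03  1.48]  turn -0.01
```

View pics/w6c.png

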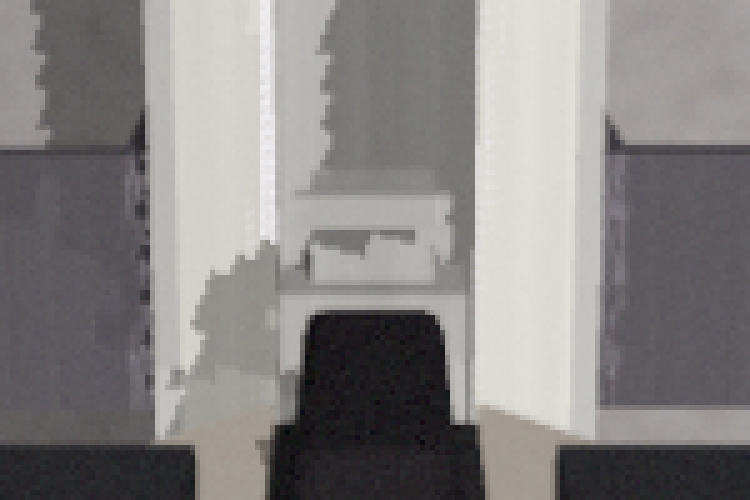

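```bash
python3 - <<'E'
from h import *
d=load('wrist')
a=np.radians(104.8);u=np.array([np.cos(a),np.sin(a)]);n=np.array([u[1],-u[0]])
def s(q): q=q[:2]-[.5433,.1018]; return (q@n*1000).round(2),(q@u*1000).round(2)
print('block front',s(ray(d,314.6,257.6,.0741)),'foot f',s(ray(d,314.6,238.3,.0365)),s(ray(d,314.6,238.3,.034)))
print('tabR',s((ray(d,375,230,.04)+ray(d,375,281,.04))/2),'slot240',s(ray(d,315.2,240,.042)))
go(.5421,.1000,.090,104.8)
E
```

```text
block front (np.float64(-0.34), np.float64(9.37)) foot f (np.float64(-0.08), np.float64(8.97)) (np.float64(-0.07), np.float64(8.31))
tabR (np.float64(33.86), np.float64(-0.42)) slot240 (np.float64(0.21), np.float64(9.45))
t6.18 p [0.5418 0.0999 0.1068] phi 104.79 tilt 0.60 F [ 0.2  0.1 -1.1] w 0.127 j7 -0.32 | need cm [-0.01  0.02  1.68]  turn -0.01
```

Call:
arm_command(deltas=[{"xyz": [-0.02,0.04,0.5],"turn": 0,"jaw": 255},{"xyz": [-0.02,0.04,1.0],"turn": 0,"jaw": 255},{"xyz": [-0.02,0.03,1.5],"turn": 0,"jaw": 255},{"xyz": [-0.02,0.03,2.0],"turn": 0,"jaw": 255},{"xyz": [-0.02,0.03,2.4],"turn": 0,"jaw": 255}])

```text
clock: 6.6
position: [0.542, 0.0999, 0.0821]
ee_rot: [-1.916, -2.487, -0.015]
force: [0.0, 0.2, -0.5]
width: 0.126
```

```bash
python3 - <<'E'
from lat import *
go(.5421,.1000,.078,104.8)
d=snap('wrist');d=snap('wrist');save(cv2.resize(d['frame'][200:300,240:390],None,fx=5,fy=5,interpolation=cv2.INTER_NEAREST),'w7c.png')
go(.5421,.1000,.0642,104.8)
E
```

```text
t6.60 p [0.542  0.0999 0.0821] phi 104.79 tilt 0.57 F [ 0.   0.2 -0.5] w 0.126 j7 -0.34 | need cm [0.   0.01 0.41]  turn -0.01
t6.70 p [0.5417 0.0999 0.082 ] phi 104.79 tilt 0.55 F [ 0.4  0.1 -0.7] w 0.128 j7 -0.34 | need cm [-0.01  0.03  1.78]  turn -0.01
```

View pics/w7c.png

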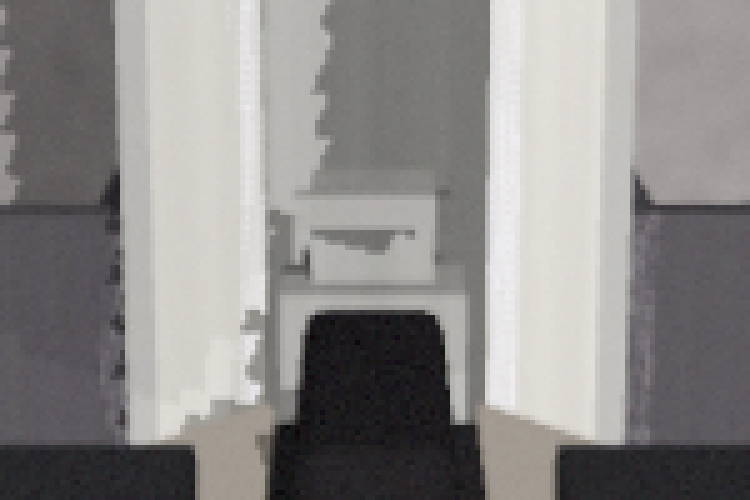

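Call:
arm_command(deltas=[{"xyz": [0,0.03,0.3],"turn": 0,"jaw": 255},{"xyz": [0,0.03,0.6],"turn": 0,"jaw": 255},{"xyz": [0,0.03,0.9],"turn": 0,"jaw": 255},{"xyz": [0,0.03,1.1],"turn": 0,"jaw": 255},{"xyz": [0,0.03,1.1],"turn": 0,"jaw": 255}], force=60)

```text
clock: 7.12
position: [0.5422, 0.1002, 0.0709]
ee_rot: [-1.915, -2.487, -0.015]
force: [-0.2, -0.2, 3.8]
width: 0.125
```

```bash
python3 - <<'E'
from lat import *
go(.5421,.1000,.0642,104.8)
print(observe()['ft_torque'])
E
```

```text
t7.12 p [0.5422 0.1002 0.0709] phi 104.80 tilt 0.56 F [-0.2 -0.2  3.8] w 0.125 j7 -0.35 | need cm [-0.02 -0.02  0.67]  turn 0.00
[-0.04640114 -0.04531333  0.02163388]
```

Spring force matches (4.5 N at 4.8 mm of compression). Pressing on.

Call:
arm_command(deltas=[{"xyz": [0,0,0.2],"turn": 0,"jaw": 255},{"xyz": [0,0,0.4],"turn": 0,"jaw": 255},{"xyz": [0,0,0.6],"turn": 0,"jaw": 255},{"xyz": [0,0,0.66],"turn": 0,"jaw": 255},{"xyz": [0,0,0.66],"turn": 0,"jaw": 255}])

```text
clock: 7.53
position: [0.5424, 0.1003, 0.0644]
ee_rot: [-1.916, -2.487, -0.015]
force: [-0.6, 0.3, 6.4]
width: 0.127
```

```bash
python3 - <<'E'
from lat import *
go(.5421,.1000,.0642,149.8)
E
```

```text
t7.53 p [0.5424 0.1003 0.0644] phi 104.80 tilt 0.57 F [-0.6  0.3  6.4] w 0.127 j7 -0.35 | need cm [-0.02 -0.03  0.02]  turn -45.00
```

Call:
arm_command(deltas=[{"xyz": [0,0,0.04],"turn": -4,"jaw": 255},{"xyz": [0,0,0.05],"turn": -8,"jaw": 255},{"xyz": [0,0,0.05],"turn": -13,"jaw": 255},{"xyz": [0,0,0.05],"turn": -18,"jaw": 255},{"xyz": [0,0,0.05],"turn": -23,"jaw": 255}])

```text
clock: 7.95
position: [0.5429, 0.1007, 0.0644]
ee_rot: [1.376, 2.823, 0.017]
force: [-0.7, -0.5, 6.6]
width: 0.126
```

```bash
python3 - <<'E'
from lat import *
go(.5423,.1001,.0640,149.8); print(observe()['ft_torque'])
E
```

```text
t7.95 p [0.5429 0.1007 0.0644] phi 128.05 tilt 0.62 F [-0.7 -0.5  6.6] w 0.126 j7 -0.02 | need cm [-0.01 -0.08  0.04]  turn -21.75
[-0.0020915   0.038674   -0.01027435]
```

Call:
arm_command(deltas=[{"xyz": [0,-0.04,0.03],"turn": -5,"jaw": 255},{"xyz": [0,-0.06,0.03],"turn": -10,"jaw": 255},{"xyz": [0,-0.06,0.03],"turn": -15,"jaw": 255},{"xyz": [0,-0.06,0.03],"turn": -21.7,"jaw": 255},{"xyz": [0,-0.06,0.03],"turn": -21.7,"jaw": 255}])

```text
clock: 8.37
position: [0.5431, 0.1008, 0.0646]
ee_rot: [0.808, 3.032, 0.018]
force: [-0.4, 0.6, 7.0]
width: 0.13
```

```bash
python3 - <<'E'
from lat import *
go(.5423,.1001,.067,149.8); print(observe()['ft_torque'])
for n in ('wrist','scene','top'):
    d=snap(n);save(d['frame'],n+'8.png')
save(cv2.resize(d['frame'][150:280,220:360],None,fx=4.5,fy=4.5,interpolation=cv2.INTER_CUBIC),'t8c.png')
d=load('scene');save(cv2.resize(d['frame'][150:320,230:430],None,fx=4,fy=3.5,interpolation=cv2.INTER_CUBIC),'s8c.png')
E
```

```text
t8.37 p [0.5431 0.1008 0.0646] phi 150.16 tilt 0.71 F [-0.4  0.6  7. ] w 0.130 j7 0.30 | need cm [ 0.03 -0.09 -0.24]  turn 0.36
[ 0.04031679 -0.07174604 -0.04067045]
```

View pics/s8c.png

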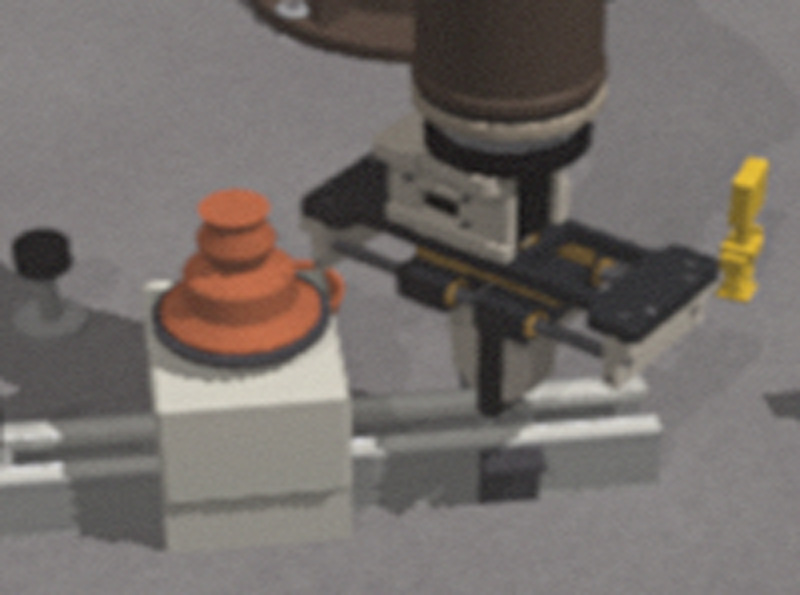

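View pics/wrist8.png

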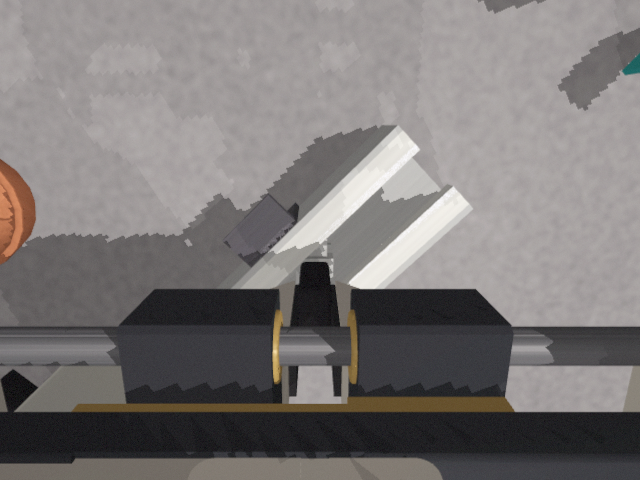

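View pics/t8c.png

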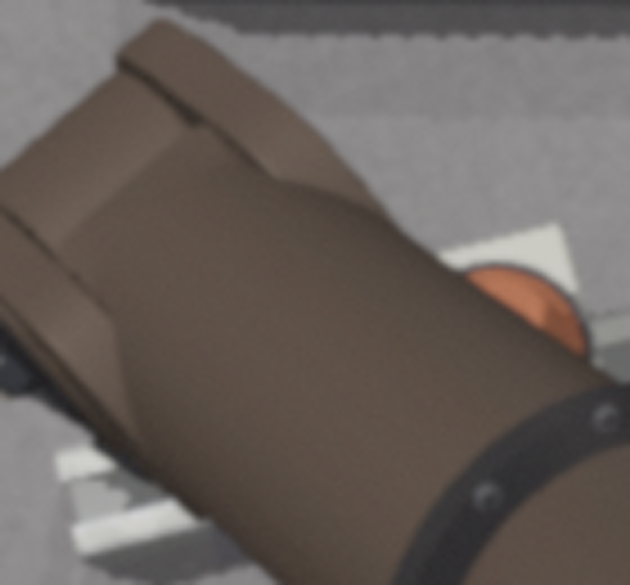

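The nut is twisted to 45° without resistance and the pot handle stays clear. Now I'll let it rise gently until the lips take the spring load, then release.

Call:
arm_command(deltas=[{"xyz": [0,0,-0.1],"turn": 0,"jaw": 255},{"xyz": [0,0,-0.2],"turn": 0,"jaw": 255},{"xyz": [0,0,-0.2],"turn": 0,"jaw": 255}])

```text
clock: 8.77
position: [0.5432, 0.1007, 0.0668]
ee_rot: [0.819, 3.028, 0.019]
force: [-1.3, 0.6, 5.3]
width: 0.128
```

```bash
python3 - <<'E'
from lat import *
go(.5423,.1001,.067,149.8)
E
```

```text
t8.77 p [0.5432 0.1007 0.0668] phi 149.75 tilt 0.72 F [-1.3  0.6  5.3] w 0.128 j7 0.30 | need cm [ 0.04 -0.1  -0.02]  turn -0.05
```

Call:
arm_command(deltas=[{"xyz": [0,0,-0.1],"turn": 0,"jaw": 255},{"xyz": [0,0,-0.1],"turn": 0,"jaw": 255},{"xyz": [0,0,-0.1],"turn": 0,"jaw": 255}])

```text
clock: 9.02
position: [0.543, 0.1007, 0.0671]
ee_rot: [0.819, 3.029, 0.019]
force: [2.1, 2.2, -9.4]
width: 0.125
```

```bash
python3 - <<'E'
from lat import *
go(.5423,.1001,.067,149.8)
E
```

```text
t9.02 p [0.543  0.1007 0.0671] phi 149.75 tilt 0.72 F [ 2.1  2.2 -9.4] w 0.125 j7 0.30 | need cm [ 0.03 -0.09  0.01]  turn -0.05
```

Call:
arm_command(deltas=[{"xyz": [0,0,0.05],"turn": 0,"jaw": 255},{"xyz": [0,0,0.05],"turn": 0,"jaw": 255}])

```text
clock: 9.18
position: [0.5432, 0.1008, 0.0669]
ee_rot: [0.819, 3.029, 0.019]
force: [-0.1, -0.0, 1.9]
width: 0.127
```

```bash
python3 - <<'E'
from lat import *
go(.5423,.1001,.067,149.8)
E
```

```text
t9.18 p [0.5432 0.1008 0.0669] phi 149.75 tilt 0.72 F [-0.1 -0.   1.9] w 0.127 j7 0.30 | need cm [ 0.04 -0.1  -0.01]  turn -0.05
```

Call:
arm_command(deltas=[{"xyz": [0,0,0],"turn": 0,"jaw": 210},{"xyz": [0,0,0],"turn": 0,"jaw": 190},{"xyz": [0,0,0],"turn": 0,"jaw": 150},{"xyz": [0,0,0],"turn": 0,"jaw": 110},{"xyz": [0,0,0],"turn": 0,"jaw": 90}], force=20)

```text
clock: 9.6
position: [0.5431, 0.1007, 0.0669]
ee_rot: [0.819, 3.029, 0.019]
force: [-0.2, -0.2, -0.5]
width: 0.42
```

```bash
python3 - <<'E'
from lat import *
go(.5423,.1001,.110,149.8)
d=snap('wrist');save(d['frame'],'w9.png')
E
```

```text
t9.60 p [0.5431 0.1007 0.0669] phi 149.74 tilt 0.71 F [-0.2 -0.2 -0.5] w 0.420 j7 0.30 | need cm [ 0.04 -0.04 -4.31]  turn -0.06
```

View pics/w9.png

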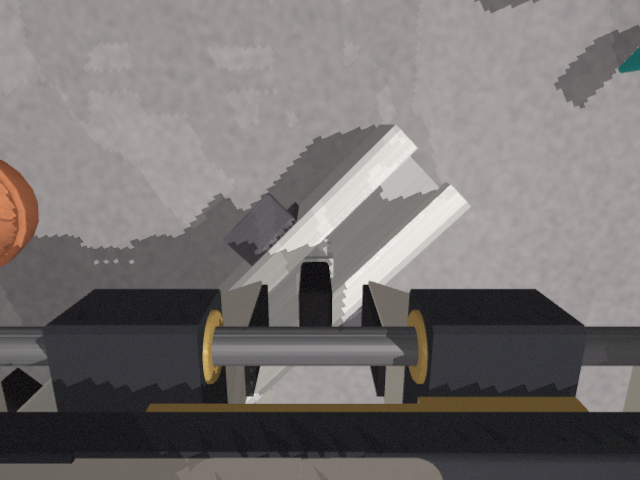

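The wing stays put at (316,290), aligned with the fingers. Rising, then turning 90° to regrip.

Call:
arm_command(deltas=[{"xyz": [0,0,-1.5],"turn": 0,"jaw": 80},{"xyz": [0,0,-3],"turn": 0,"jaw": 80},{"xyz": [0,0,-4.5],"turn": 0,"jaw": 80},{"xyz": [0,0,-4.5],"turn": 7,"jaw": 80},{"xyz": [0,0,-4.5],"turn": 14,"jaw": 80}])

```text
clock: 10.07
position: [0.5434, 0.1004, 0.1128]
ee_rot: [1.19, 2.903, 0.021]
force: [-0.4, 0.4, 0.3]
width: 0.682
```

```bash
python3 - <<'E'
from lat import *
go(.5429,.1006,.112,59.8)
E
```

```text
t10.07 p [0.5434 0.1004 0.1128] phi 135.43 tilt 0.80 F [-0.4  0.4  0.3] w 0.682 j7 0.13 | need cm [ 0.05 -0.02  0.08]  turn 75.63
```

Call:
arm_command(deltas=[{"xyz": [0,0,0],"turn": 7,"jaw": 80},{"xyz": [0,0,0],"turn": 14,"jaw": 80},{"xyz": [0,0,0],"turn": 21,"jaw": 80},{"xyz": [0,0,0],"turn": 28,"jaw": 80},{"xyz": [0,0,0],"turn": 35,"jaw": 80}])

```text
clock: 10.48
position: [0.5433, 0.1004, 0.1128]
ee_rot: [-2.017, -2.408, -0.022]
force: [0.5, 0.6, -0.8]
width: 0.685
```

Call:
arm_command(deltas=[{"xyz": [0,0,0],"turn": 7,"jaw": 80},{"xyz": [0,0,0],"turn": 14,"jaw": 80},{"xyz": [0,0,0],"turn": 21,"jaw": 80},{"xyz": [0,0,0],"turn": 28,"jaw": 80},{"xyz": [0,0,0],"turn": 35,"jaw": 80}])

```text
clock: 10.9
position: [0.5432, 0.1005, 0.1128]
ee_rot: [-2.649, -1.68, -0.02]
force: [0.2, 1.2, -0.9]
width: 0.689
```

```bash
python3 - <<'E'
from lat import *
go(.5429,.1006,.112,59.8)
E
```

```text
t10.90 p [0.5432 0.1005 0.1128] phi 64.75 tilt 0.80 F [ 0.2  1.2 -0.9] w 0.689 j7 -0.92 | need cm [-0.01 -0.03  0.08]  turn 4.95
```

Call:
arm_command(deltas=[{"xyz": [0,0,0],"turn": 5,"jaw": 80},{"xyz": [0,0,0],"turn": 5,"jaw": 80}])

```text
clock: 11.07
position: [0.5432, 0.1007, 0.1129]
ee_rot: [-2.723, -1.557, -0.02]
force: [-0.3, -0.4, -0.2]
width: 0.686
```

```bash
python3 - <<'E'
from lat import *
d=snap('wrist');save(d['frame'],'w10.png');d=snap('scene');save(cv2.resize(d['frame'][150:320,230:430],None,fx=4,fy=3.5,interpolation=cv2.INTER_CUBIC),'s10c.png')
go(.5431,.1005,.067,59.8)
E
```

```text
t11.17 p [0.5432 0.1006 0.1129] phi 59.96 tilt 0.79 F [ 0.4  0.4 -0.3] w 0.687 j7 -0.99 | need cm [-0.08 -0.01  4.59]  turn 0.16
```

View pics/w10.png

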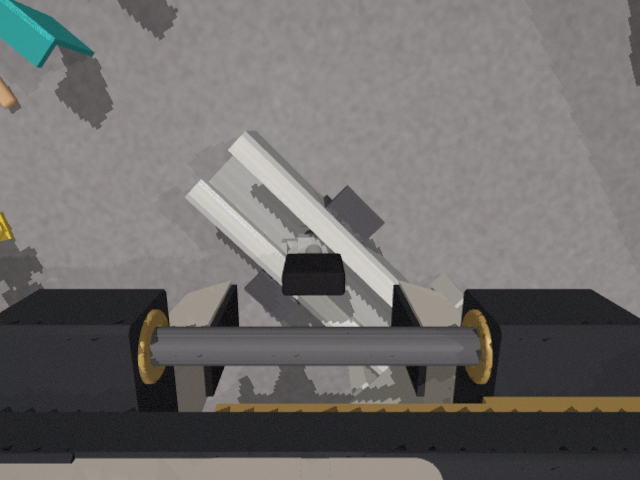

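View pics/s10c.png

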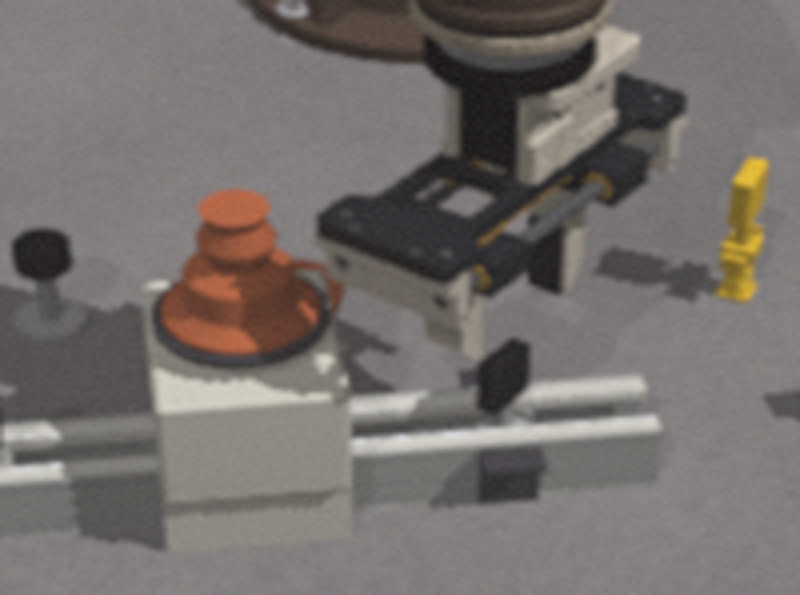

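```bash
python3 - <<'E'
from lat import *
a=np.radians(104.8);u=np.array([np.cos(a),np.sin(a)]);n=np.array([u[1],-u[0]])
C=np.array([.5428,.1004]); W=C-.125*u
for nm in ('scene','top'):
    d=snap(nm) if nm=='top' else load(nm)
    P=cloud(d);F=d['frame'].astype(int)
    k=(F[...,0]>F[...,2]+50)&(P[...,2]>.118)&(np.linalg.norm(P[...,:2]-W,axis=-1)<.08)
    q=P[k];dd=q[:,:2]-W;l=dd@u*1000;w=dd@n*1000;r=np.hypot(l,w)
    for i in np.argsort(-l)[:8]: print(nm,'l',l[i].round(),'w',w[i].round(),'z',(q[i,2]*1000).round())
    # body rect distance at phi=59.8
    ph=np.radians(59.8);tx=np.array([np.cos(ph),np.sin(ph)]);ty=np.array([np.sin(ph),-np.cos(ph)])
    e=q[:,:2]-C;X=e@tx;Y=e@ty
    D=np.hypot(np.maximum(abs(X)-.042,0),np.maximum(abs(Y)-.096,0));print(nm,'min dist body-pot',D.min().round(4),q[D.argmin()])
d=load('wrist');P=cloud(d);F=d['frame'].astype(int)
k=(F.max(-1)<70)&(abs(P[...,2]-.088)<.006);k[310:]=0;k[:,:250]=0;k[:,380:]=0
v,uu=np.nonzero(k);c,sz,an=cv2.minAreaRect(np.c_[uu,v].astype(np.float32));print(c,sz,an,'world',ray(d,*c,.088),P[k].mean(0))
(cx,cy),s2,a2=cv2.minAreaRect(P[k][:,:2].astype(np.float32));print(cx,cy,s2,a2)
o=observe();M=R.from_rotvec(o['ee_rot']).as_matrix();print('rel TCP in tool mm',(M.T@(ray(d,*c,.088)-o['position'])*1000).round(1))
E
```

```text
scene l 33.0 w 4.0 z 137.0
scene l 33.0 w 7.0 z 137.0
scene l 33.0 w 10.0 z 137.0
scene l 33.0 w 12.0 z 136.0
scene l 32.0 w 16.0 z 138.0
scene l 32.0 w 18.0 z 137.0
scene l 32.0 w 5.0 z 140.0
scene l 31.0 w 9.0 z 141.0
scene min dist body-pot 0.011 [0.5839911  0.01505401 0.1366101 ]
top l 25.0 w 18.0 z 136.0
top l 25.0 w 13.0 z 138.0
top l 24.0 w 2.0 z 158.0
top l 24.0 w 16.0 z 139.0
top l 24.0 w 2.0 z 149.0
top l 24.0 w -5.0 z 160.0
top l 23.0 w 19.0 z 138.0
top l 23.0 w -2.0 z 157.0
top min dist body-pot 0.0147 [0.59115469 0.0066966  0.13556792]
(313.0, 281.5) (27.0, 62.0) 90.0 world [0.54499407 0.10301618 0.088     ] [0.544763   0.10263172 0.08719362]
0.5444055199623108 0.10194239020347595 (0.012076098471879959, 0.02954777330160141) 60.46769332885742
rel TCP in tool mm [ 2.7  0.3 24.8]
```

The nut is captive, upright at 45°, with its wing centre at (313,281) about 1 mm off the jaw centre. The body stays about 11 mm or more from the pot. Lowering and regripping across the 30 mm.

Call:
arm_command(deltas=[{"xyz": [0.03,-0.1,1.5],"turn": 0,"jaw": 80},{"xyz": [-0.02,-0.1,3.0],"turn": 0,"jaw": 80},{"xyz": [-0.05,-0.1,4.5],"turn": 0,"jaw": 80},{"xyz": [-0.05,-0.1,4.5],"turn": 0,"jaw": 110},{"xyz": [-0.05,-0.1,4.5],"turn": 0,"jaw": 130}], force=5)

```text
clock: 11.63
position: [0.5419, 0.101, 0.0674]
ee_rot: [-2.715, -1.569, -0.018]
force: [0.2, 0.2, 0.4]
width: 0.59
```

```bash
python3 - <<'E'
from lat import *
go(.5431,.1005,.067,59.96)
d=snap('wrist');save(d['frame'],'w11.png')
E
```

```text
t11.63 p [0.5419 0.101  0.0674] phi 60.05 tilt 0.73 F [0.2 0.2 0.4] w 0.590 j7 -1.02 | need cm [0.02 0.13 0.04]  turn 0.09
```

View pics/w11.png

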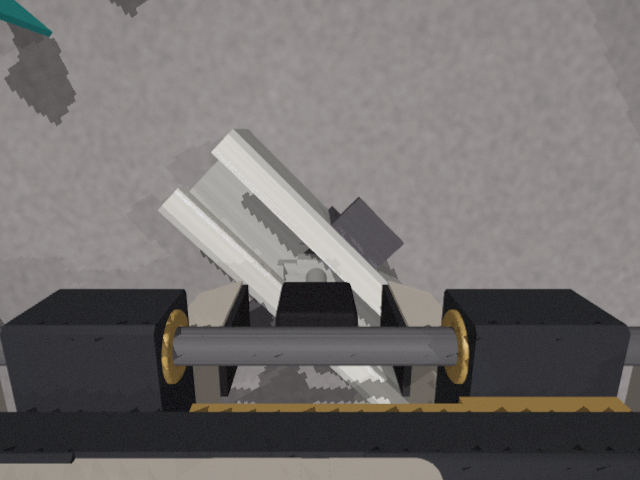

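Call:
arm_command(deltas=[{"xyz": [0,0,0],"turn": 0,"jaw": 150},{"xyz": [0,0,0],"turn": 0,"jaw": 165},{"xyz": [0,0,0],"turn": 0,"jaw": 200},{"xyz": [0,0,0],"turn": 0,"jaw": 255},{"xyz": [0,0,0],"turn": 0,"jaw": 255}], force=5)

```text
clock: 12.1
position: [0.543, 0.1014, 0.0688]
ee_rot: [-2.715, -1.569, -0.022]
force: [-0.3, 0.0, 4.6]
width: 0.326
```

Call:
arm_command(deltas=[{"xyz": [0,0,0],"turn": 0,"jaw": 255},{"xyz": [0,0,0],"turn": 0,"jaw": 255}], force=15)

```text
clock: 12.27
position: [0.543, 0.1015, 0.0689]
ee_rot: [-2.715, -1.569, -0.022]
force: [0.2, -0.0, 1.4]
width: 0.324
```

```bash
python3 - <<'E'
from lat import *
go(.5431,.1005,.067,60.4);print(observe()['ft_torque'])
E
```

```text
t12.27 p [0.543  0.1015 0.0689] phi 60.05 tilt 0.86 F [ 0.2 -0.   1.4] w 0.324 j7 -1.02 | need cm [-0.08  0.06  0.19]  turn -0.35
[ 0.02858121  0.05992985 -0.04992538]
```

Call:
arm_command(deltas=[{"xyz": [0,0,0],"turn": 0,"jaw": 255},{"xyz": [0,0,0.1],"turn": 0,"jaw": 255},{"xyz": [0,0,0.2],"turn": 0,"jaw": 255},{"xyz": [0,0,0.25],"turn": 0,"jaw": 255},{"xyz": [0,0,0.25],"turn": 0,"jaw": 255}], force=50)

```text
clock: 12.68
position: [0.5432, 0.1016, 0.0666]
ee_rot: [-2.715, -1.569, -0.023]
force: [-1.8, 0.1, 6.6]
width: 0.323
```

```bash
python3 - <<'E'
from lat import *
go(.5431,.1005,.067,104.8);print(observe()['ft_torque'])
E
```

```text
t12.68 p [0.5432 0.1016 0.0666] phi 60.05 tilt 0.88 F [-1.8  0.1  6.6] w 0.323 j7 -1.02 | need cm [-0.1   0.05 -0.04]  turn -44.75
[-0.03818896  0.29996912  0.04597344]
```

Call:
arm_command(deltas=[{"xyz": [0,0,0.03],"turn": -4,"jaw": 255},{"xyz": [0,0,0.04],"turn": -8,"jaw": 255},{"xyz": [0,0,0.04],"turn": -13,"jaw": 255},{"xyz": [0,0,0.04],"turn": -18,"jaw": 255},{"xyz": [0,0,0.04],"turn": -23,"jaw": 255}])

```text
clock: 13.1
position: [0.5435, 0.1018, 0.0667]
ee_rot: [-2.346, -2.087, -0.025]
force: [-1.5, -0.6, 7.3]
width: 0.325
```

```bash
python3 - <<'E'
from lat import *
go(.5426,.1008,.0662,104.8);print(observe()['ft_torque'])
E
```

```text
t13.10 p [0.5435 0.1018 0.0667] phi 83.30 tilt 0.91 F [-1.5 -0.6  7.3] w 0.325 j7 -0.69 | need cm [-0.11 -0.08  0.05]  turn -21.50
[-0.03871434  0.22365714  0.02280957]
```

Call:
arm_command(deltas=[{"xyz": [0,0,0.03],"turn": -5,"jaw": 255},{"xyz": [0,0,0.03],"turn": -10,"jaw": 255},{"xyz": [0,0,0.03],"turn": -15,"jaw": 255},{"xyz": [0,0,0.03],"turn": -21.5,"jaw": 255},{"xyz": [0,0,0.03],"turn": -21.5,"jaw": 255}])

```text
clock: 13.52
position: [0.5439, 0.102, 0.0668]
ee_rot: [1.907, 2.494, 0.026]
force: [-0.5, 0.1, 6.9]
width: 0.318
```

```bash
python3 - <<'E'
from lat import *
go(.5426,.1008,.0662,104.8);print(observe()['ft_torque'])
d=snap('wrist');save(d['frame'],'w12.png')
E
```

```text
t13.52 p [0.5439 0.102  0.0668] phi 105.21 tilt 0.96 F [-0.5  0.1  6.9] w 0.318 j7 -0.37 | need cm [-0.08 -0.15  0.05]  turn 0.41
[-0.00560698  0.15409246  0.06632163]
```

View pics/w12.png

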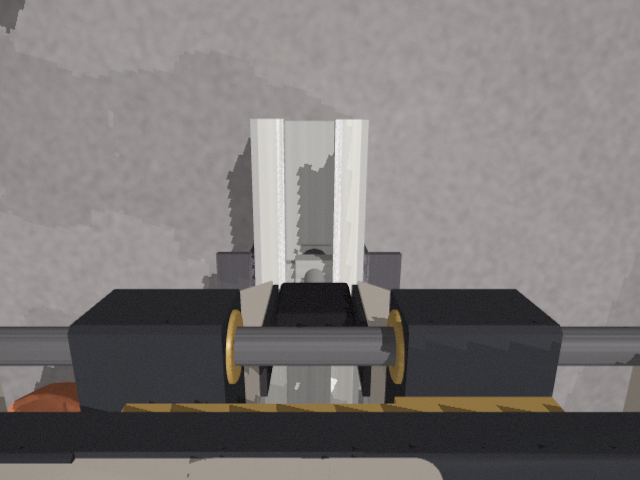

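The quarter turn is complete. The nut block (px ~313) sits about 1.9 mm to the right of the slot's middle (px ~309), and the TCP shift agrees. I'll recentre it while pressed, then let it rise.

Call:
arm_command(deltas=[{"xyz": [-0.04,-0.06,0.02],"turn": 0.4,"jaw": 255},{"xyz": [-0.08,-0.12,0.03],"turn": 0.4,"jaw": 255},{"xyz": [-0.1,-0.18,0.03],"turn": 0.4,"jaw": 255},{"xyz": [-0.1,-0.18,0.03],"turn": 0.4,"jaw": 255}])

```text
clock: 13.9
position: [0.5437, 0.1015, 0.0673]
ee_rot: [1.921, 2.482, 0.031]
force: [0.5, 2.3, 6.6]
width: 0.324
```

```bash
python3 - <<'E'
from lat import *
d=snap('wrist');go(.5424,.1003,.0662,104.8);print(observe()['ft_torque'])
save(cv2.resize(d['frame'][190:300,240:390],None,fx=5,fy=5,interpolation=cv2.INTER_NEAREST),'w13c.png')
E
```

```text
t13.95 p [0.5436 0.1015 0.0673] phi 104.53 tilt 1.13 F [1.8 1.  6. ] w 0.319 j7 -0.38 | need cm [-0.09 -0.15  0.1 ]  turn -0.27
[ 0.40273922 -0.30464458  0.03695819]
```

View pics/w13c.png

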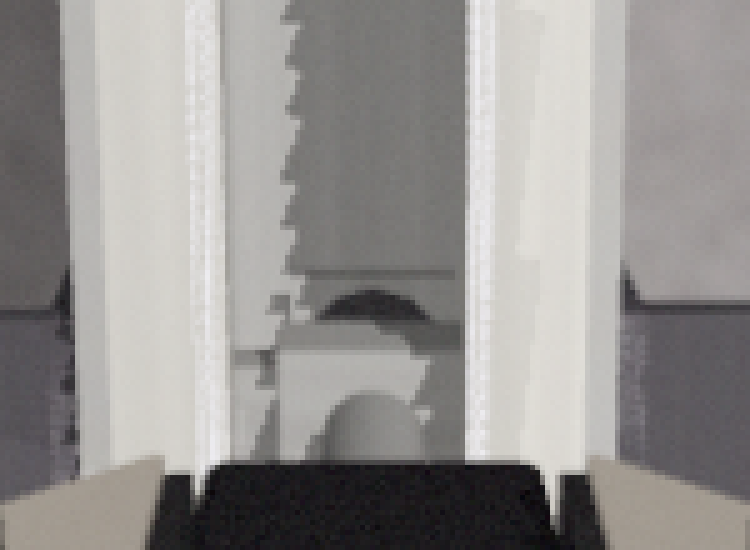

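Call:
arm_command(deltas=[{"xyz": [-0.05,-0.1,0.05],"turn": 0,"jaw": 255},{"xyz": [-0.1,-0.2,0.07],"turn": 0,"jaw": 255},{"xyz": [-0.1,-0.3,0.07],"turn": 0,"jaw": 255},{"xyz": [-0.1,-0.3,0.07],"turn": 0,"jaw": 255}])

```text
clock: 14.28
position: [0.5431, 0.1012, 0.0677]
ee_rot: [1.919, 2.481, 0.037]
force: [2.4, 2.6, 6.5]
width: 0.319
```

```bash
python3 - <<'E'
from lat import *
d=snap('wrist');go(.5424,.1003,.0662,104.8);print(observe()['ft_torque'])
save(cv2.resize(d['frame'][190:300,240:390],None,fx=5,fy=5,interpolation=cv2.INTER_NEAREST),'w14c.png')
E
```

```text
t14.33 p [0.5431 0.1012 0.0677] phi 104.56 tilt 1.39 F [2.4 2.1 6.2] w 0.321 j7 -0.38 | need cm [-0.07 -0.09  0.14]  turn -0.24
[ 0.62746283 -0.85080106 -0.00756805]
```

View pics/w14c.png

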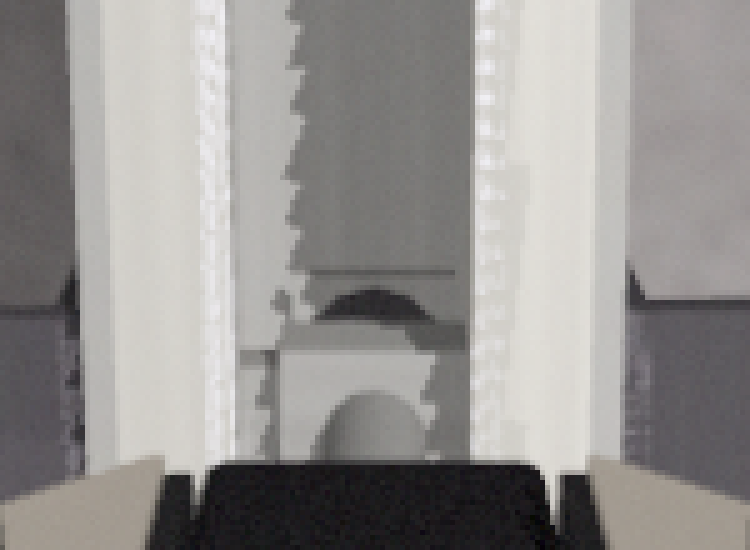

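Call:
arm_command(deltas=[{"xyz": [0,-0.1,0.0],"turn": 0,"jaw": 255},{"xyz": [0,-0.2,0.02],"turn": 0,"jaw": 255},{"xyz": [0,-0.3,0.02],"turn": 0,"jaw": 255},{"xyz": [0,-0.35,0.02],"turn": 0,"jaw": 255},{"xyz": [0,-0.35,0.02],"turn": 0,"jaw": 255}])

```text
clock: 14.75
position: [0.542, 0.1012, 0.0686]
ee_rot: [1.917, 2.479, 0.044]
force: [2.9, 1.2, 6.5]
width: 0.318
```

```bash
python3 - <<'E'
from lat import *
d=snap('wrist');go(.5424,.1003,.0662,104.8);o=observe();print(o['ft_torque'],R.from_rotvec(o['ee_rot']).as_matrix()[:,2])
save(cv2.resize(d['frame'][190:300,240:390],None,fx=5,fy=5,interpolation=cv2.INTER_NEAREST),'w15c.png')
E
```

```text
t14.80 p [0.5421 0.1012 0.0686] phi 104.56 tilt 1.66 F [3.7 1.  5.7] w 0.325 j7 -0.38 | need cm [-0.1   0.    0.24]  turn -0.24
[ 0.29041737 -1.10420181 -0.05975676] [ 0.02296935  0.0177025  -0.99957943]
```

View pics/w15c.png

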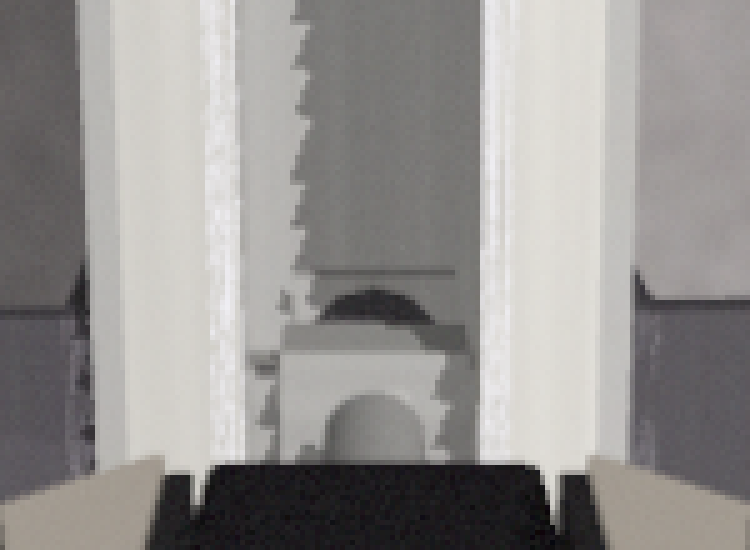

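Offset now about 1.1 mm, inside the ±1.8 mm groove play. Letting it rise while nudging the last bit.

Call:
arm_command(deltas=[{"xyz": [0,-0.25,0.0],"turn": 0,"jaw": 255},{"xyz": [0,-0.25,-0.1],"turn": 0,"jaw": 255},{"xyz": [0,-0.25,-0.2],"turn": 0,"jaw": 255},{"xyz": [0,-0.25,-0.3],"turn": 0,"jaw": 255},{"xyz": [0,-0.25,-0.3],"turn": 0,"jaw": 255}])

```text
clock: 15.22
position: [0.5406, 0.1009, 0.0722]
ee_rot: [1.917, 2.478, 0.047]
force: [3.0, 1.0, 4.7]
width: 0.319
```

```bash
python3 - <<'E'
from lat import *
d=snap('wrist');go(.5424,.1003,.0729,104.8);o=observe();print(o['ft_torque'],R.from_rotvec(o['ee_rot']).as_matrix()[:,2])
save(cv2.resize(d['frame'][190:300,240:390],None,fx=5,fy=5,interpolation=cv2.INTER_NEAREST),'w16c.png')
E
```

```text
t15.27 p [0.5403 0.1008 0.0719] phi 104.56 tilt 1.75 F [3.1 1.5 4.1] w 0.322 j7 -0.38 | need cm [-0.1   0.19 -0.09]  turn -0.24
[ 0.20280932 -0.93790375  0.01142099] [ 0.02443564  0.01824987 -0.99953481]
```

View pics/w16c.png

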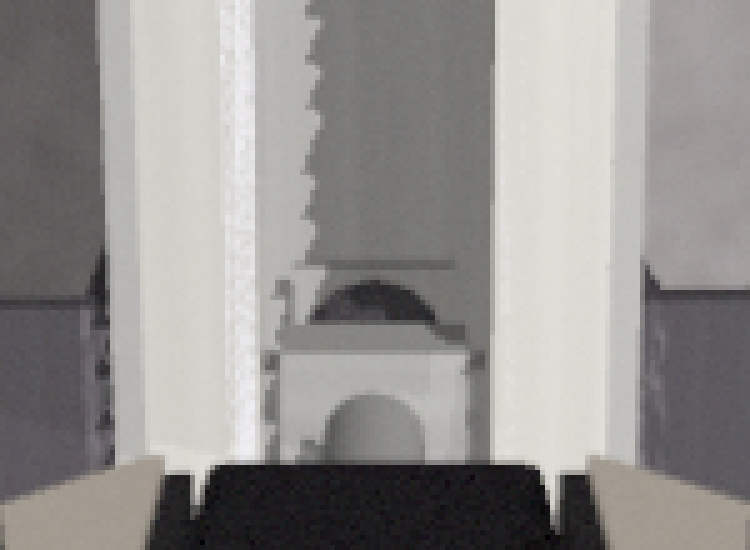

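Block (mid 374) now centred in the slot (mid 375.5), with the spring at about 5 N, so the origin is at about 27 mm. Rising until the lips catch.

Call:
arm_command(deltas=[{"xyz": [0,0,-0.05],"turn": 0,"jaw": 255},{"xyz": [0,0,-0.1],"turn": 0,"jaw": 255},{"xyz": [0,0,-0.1],"turn": 0,"jaw": 255}])

```text
clock: 15.52
position: [0.5403, 0.1008, 0.0726]
ee_rot: [1.917, 2.478, 0.046]
force: [4.1, 0.3, -0.8]
width: 0.316
```

```bash
python3 - <<'E'
from lat import *
go(.5424,.1003,.0729,104.8);o=observe();print(o['ft_torque'],R.from_rotvec(o['ee_rot']).as_matrix()[:,2])
E
```

```text
t15.52 p [0.5403 0.1008 0.0726] phi 104.56 tilt 1.74 F [ 4.1  0.3 -0.8] w 0.316 j7 -0.38 | need cm [-0.1   0.19 -0.03]  turn -0.24
[ 0.33170008 -1.18709822 -0.01034832] [ 0.0242595   0.0183977  -0.99953639]
```

Caught at TCP 0.0726 (predicted 0.0729). Relaxing the side load before the tug.

Call:
arm_command(deltas=[{"xyz": [0,0.05,-0.02],"turn": 0,"jaw": 255},{"xyz": [0,0.1,-0.02],"turn": 0,"jaw": 255},{"xyz": [0,0.1,-0.02],"turn": 0,"jaw": 255}])

```text
clock: 15.77
position: [0.5406, 0.1009, 0.0726]
ee_rot: [1.918, 2.479, 0.044]
force: [0.4, 1.1, 2.4]
width: 0.324
```

```bash
python3 - <<'E'
from lat import *
go(.5424,.1003,.0729,104.8);o=observe();print(o['ft_torque'],R.from_rotvec(o['ee_rot']).as_matrix()[:,2])
E
```

```text
t15.77 p [0.5406 0.1009 0.0726] phi 104.56 tilt 1.66 F [0.4 1.1 2.4] w 0.324 j7 -0.38 | need cm [-0.1   0.16 -0.03]  turn -0.24
[ 0.11525454 -0.25922229 -0.0127649 ] [ 0.02285709  0.01788345 -0.99957878]
```

Call:
arm_command(deltas=[{"xyz": [0,0,-0.05],"turn": 0,"jaw": 255},{"xyz": [0,0,-0.1],"turn": 0,"jaw": 255},{"xyz": [0,0,-0.1],"turn": 0,"jaw": 255}])

```text
clock: 16.02
position: [0.5405, 0.1007, 0.0728]
ee_rot: [1.918, 2.479, 0.044]
force: [5.0, 1.6, -9.6]
width: 0.32
```

```bash
python3 - <<'E'
from lat import *
go(.5424,.1003,.0729,104.8)
E
```

```text
t16.02 p [0.5405 0.1007 0.0728] phi 104.56 tilt 1.65 F [ 5.   1.6 -9.6] w 0.320 j7 -0.38 | need cm [-0.09  0.18 -0.01]  turn -0.24
```

Call:
arm_command(deltas=[{"xyz": [0,0.03,-0.09],"turn": 0,"jaw": 255},{"xyz": [0,0.03,-0.09],"turn": 0,"jaw": 255},{"xyz": [0,0.03,-0.09],"turn": 0,"jaw": 255},{"xyz": [0,0.03,-0.09],"turn": 0,"jaw": 255}])

```text
clock: 16.35
position: [0.5405, 0.1008, 0.0728]
ee_rot: [1.918, 2.48, 0.044]
force: [5.8, 2.3, -10.6]
width: 0.32
```

```bash
python3 - <<'E'
from lat import *
go(.5424,.1003,.0729,104.8)
E
```

```text
t16.35 p [0.5405 0.1008 0.0728] phi 104.57 tilt 1.62 F [  5.8   2.3 -10.6] w 0.320 j7 -0.38 | need cm [-0.09  0.17 -0.  ]  turn -0.23
```

It held 9.6–10.6 N for over 0.3 s with no movement. Relaxing and letting go.

Call:
arm_command(deltas=[{"xyz": [0,0.1,0.02],"turn": 0,"jaw": 255},{"xyz": [0,0.1,0.02],"turn": 0,"jaw": 255},{"xyz": [0,0.1,0.02],"turn": 0,"jaw": 255}])

```text
clock: 16.6
position: [0.5409, 0.1009, 0.0726]
ee_rot: [1.919, 2.481, 0.042]
force: [-0.9, 0.3, 1.9]
width: 0.321
```

```bash
python3 - <<'E'
from lat import *
go(.5424,.1003,.0729,104.8)
E
```

```text
t16.60 p [0.5409 0.1009 0.0726] phi 104.56 tilt 1.56 F [-0.9  0.3  1.9] w 0.321 j7 -0.38 | need cm [-0.09  0.13 -0.03]  turn -0.24
```

Call:
arm_command(deltas=[{"xyz": [0,0,0],"turn": 0,"jaw": 160},{"xyz": [0,0,0],"turn": 0,"jaw": 140},{"xyz": [0,0,0],"turn": 0,"jaw": 110},{"xyz": [0,0,0],"turn": 0,"jaw": 90},{"xyz": [0,0,0],"turn": 0,"jaw": 80}], force=10)

```text
clock: 17.02
position: [0.5407, 0.1008, 0.0725]
ee_rot: [1.919, 2.481, 0.041]
force: [-0.3, 0.6, -0.5]
width: 0.616
```

```bash
python3 - <<'E'
from lat import *
go(.5424,.1003,.15,104.8)
d=snap('wrist');save(d['frame'],'w17.png')
E
```

```text
t17.02 p [0.5407 0.1008 0.0725] phi 104.56 tilt 1.54 F [-0.3  0.6 -0.5] w 0.616 j7 -0.38 | need cm [ 0.01  0.34 -7.74]  turn -0.24
```

View pics/w17.png

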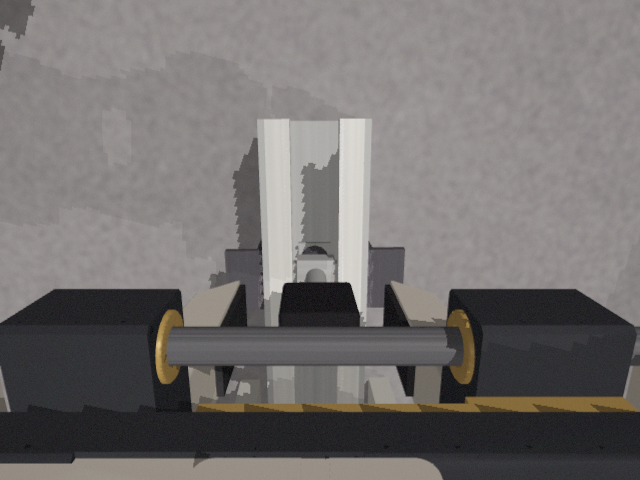

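Call:
arm_command(deltas=[{"xyz": [0,0,-2],"turn": 0,"jaw": 80},{"xyz": [0,0.1,-5],"turn": 0,"jaw": 80},{"xyz": [0,0.2,-8],"turn": 0,"jaw": 80},{"xyz": [0,0.2,-12],"turn": 0,"jaw": 80},{"xyz": [1,0.2,-15],"turn": 0,"jaw": 80}])

```text
clock: 17.48
position: [0.5378, 0.1066, 0.2251]
ee_rot: [1.921, 2.477, 0.042]
force: [1.2, 0.5, -0.2]
width: 0.684
```

Call:
arm_command(deltas=[{"xyz": [3,-3,0],"turn": 0,"jaw": 80},{"xyz": [6,-6,0],"turn": 0,"jaw": 80},{"xyz": [9,-8,0],"turn": 0,"jaw": 80},{"xyz": [12,-9,0],"turn": 0,"jaw": 80},{"xyz": [15,-10,0],"turn": 0,"jaw": 80}])

```text
clock: 17.9
position: [0.402, 0.2275, 0.2246]
ee_rot: [1.921, 2.476, 0.042]
force: [0.3, -0.0, 0.2]
width: 0.686
```

```bash
python3 - <<'E'
from lat import *
go(.5424,.1003,.15,104.8)
for n in ('wrist','scene','top'):
    d=snap(n);save(d['frame'],n+'18.png')
f=load('top')['frame'];save(cv2.resize(f[180:370,110:450],None,fx=2.3,fy=2.3,interpolation=cv2.INTER_CUBIC),'t18c.png')
f=load('scene')['frame'];save(cv2.resize(f[180:320,180:430],None,fx=3.2,fy=3.2,interpolation=cv2.INTER_CUBIC),'s18c.png')
a=np.radians(104.8);u=np.array([np.cos(a),np.sin(a)]);n=np.array([u[1],-u[0]])
for nm in ('top','scene','wrist'):
    d=load(nm);P=cloud(d);F=d['frame'].astype(int)
    for c in ([.5425,.1],[.605,-.141]):
        k=(F.max(-1)<90)&(abs(P[...,2]-.092)<.006)&(np.linalg.norm(P[...,:2]-c,axis=-1)<.03)
        if k.sum()>8:
            q=P[k];r=cv2.minAreaRect(q[:,:2].astype(np.float32));e=np.array(r[0])-c
            print(nm,k.sum(),np.round(r[0],4),np.round(r[1],4),round(r[2],1),'ztop',np.percentile(q[:,2],90).round(4))
E
```

```text
t17.90 p [0.402  0.2275 0.2246] phi 104.41 tilt 1.58 F [ 0.3 -0.   0.2] w 0.686 j7 -0.57 | need cm [-15.89  10.24   7.56]  turn -0.39
top 79 [0.5409 0.0988] [0.0292 0.0118] 19.1 ztop 0.0938
top 86 [ 0.6056 -0.1439] [0.0308 0.0127] 16.1 ztop 0.0936
scene 75 [0.5439 0.1002] [0.0294 0.0112] 13.9 ztop 0.0953
scene 84 [ 0.6071 -0.1413] [0.0285 0.0122] 14.6 ztop 0.0963
```

View pics/t18c.png

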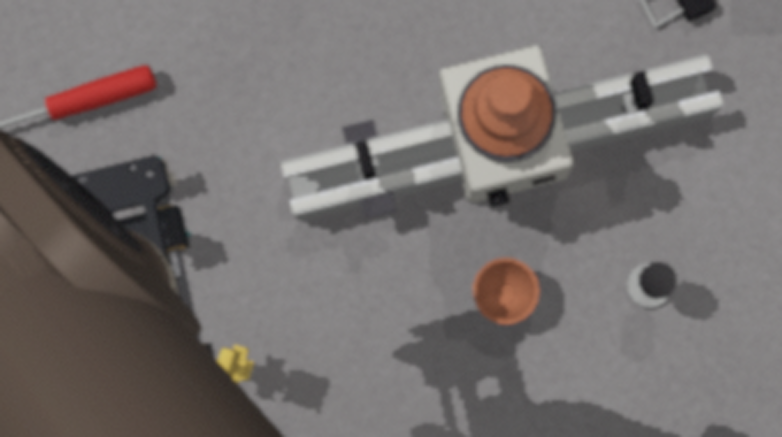

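View pics/s18c.png

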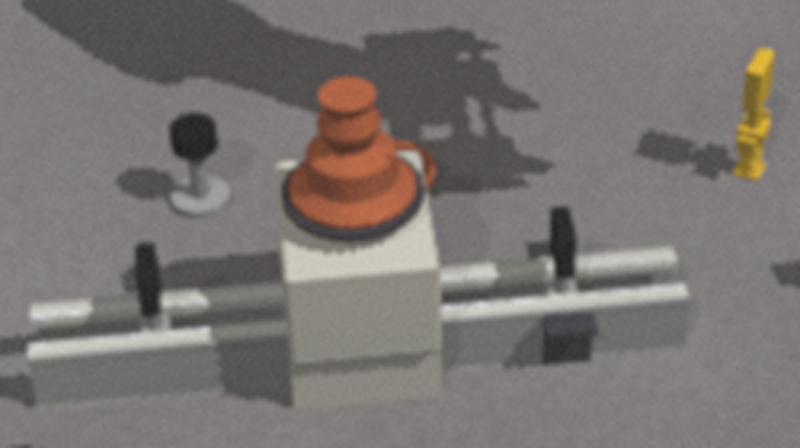

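View pics/wrist18.png

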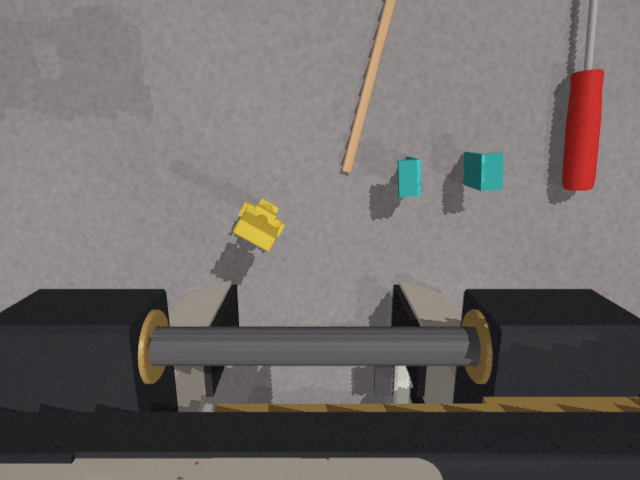

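Both views match: the new nut's wing stands across the rail at the clip, with its top at 93.8 mm against the fitted nut's 93.6 mm. The bystanders visible are where they were. Handing in.

```bash
python3 -c "
from h import *
print(sign_off())"
```

```text
the job is handed in; nothing more can be done
None
```

The loose spring nut is locked in the rail at the index clip, with its wing across the rail like the fitted one, and the job is handed in at about 18 s of the 64 s.

**What I did**
- I picked up the black-winged nut, centred it over the slot with the wrist camera, and lowered it with its wing along the rail. The spring force matched its data as I pressed it down.
- The quarter turn went in two 45° steps. A single 90° twist in one grip would have swung the gripper body over the turntable. Halfway, the nut sat captive under the lips while I regripped it across the 30 mm of its wing.
- After the twist I recentred the nut by 2–3 mm while it was still pressed down. Then I let it rise until the grooves caught the lips.
- I tugged upward at 9.6–10.6 N (about 1 kg) for over 0.3 s. The nut did not move, and I let go and moved away.

**Last checks**
- **Height:** the top view puts the nut's wing top at 93.8 mm, against 93.6 mm for the fitted nut.
- **Angle and place:** the new wing measures 14–19° and the fitted one 14–16°. The nut is within about 2–3 mm of the clip's centre, as closely as the cameras agree.
- **Other things on the table:** the yellow look-alike, stud, bowl, wheel and pot look unmoved. I kept about 1 cm from the pot, but only estimated that from depth images. The final close-ups did not show every bystander (the wrench and rib, for example), though nothing moved near them.

**What disagreed**
- The cameras differed by 2–3 mm in absolute position, so I centred the nut relative to the slot within single wrist images.
- The tool ended up tilted about 1.6° after the sideways recentring.
- The tug also carried a side pull of about 5–6 N.

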